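# Make up two bearing kits from the bench stock

### The arm

A 6-joint arm with a two-finger parallel gripper is mounted at the origin on a cart in front of the work surface, level with it; the furniture and walls round the work are solid. World frame = base frame: x ahead of the robot, y to its left, z up, the work surface at z = 0. Lengths are in m, angles in degrees, forces in N, time in s.
With the tool pointing down it reaches from about 0.375 to 0.925 m from the base axis. Payload 5.7 kg.
Tool frame: the origin (TCP) lies on the front face of the gripper's body, between the roots of the fingers; the fingertips stand 73 mm ahead of it and the grasp point (between the pads) lies 54 mm ahead of it; z points along the fingers, y is the direction in which the jaws open and shut (so a half turn about z gives the same grasp; the last joint's range is limited). The gripper opens to 85 mm and grips with 20 to 120 N. Pads are 22 mm wide; open, the fingers measure 114 mm over their backs; the gripper's body (76 mm by 85 mm) begins 54 mm behind the grasp point. The pads swing forward as they close: fully open they stand 13 mm farther back than shut.
Start: joints at [65.025, 20.558, 86.54, -0, 72.909, -6.595], TCP at [0.189, 0.569, 0.304] pointing down, gripper open.
Joint ranges: [-170.27, 170.27], [-57.76, 135], [12.27, 136.19], [-55.21, 235.2], [11.17, 155.16], [-170.74, 170.74]. Speed limits (degrees/s): [136.94, 136.94, 180, 180, 180, 180].

### API

Orientations are given as a 3x3 rotation matrix whose columns are the frame's x, y, z axes.
In Python, from workcell import state, viewer, ticket gives the robot as it stands.
- The arm moves only by the tool jog_arm, never from a script. Its arguments are lists of equal length, an entry for each row: "linear": the shift along the tool's x, y, z in cm, a list of three; "twist": the turn, a rotation vector about the tool's x, y, z in rad, a list of three. A call has 1 to 5 rows; each row is the pose to reach, as a shift and turn from the pose measured when the call began, along the tool's axes at that moment; what a row does not reach only later rows make up. A row lasts 1/10 s, in which the tool goes at most 50 mm and 8.59 degrees, less where a joint would pass 70% of its speed; a pose out of reach is approached as far as the arm can. A call with a gripper value outside its range is refused whole. "fingers" is the opening, from 0 (shut) to 1 (fully open), set as the call begins (left out, the last holds). The fingers move at their own pace and stop on an object; "newtons" is the grip in N (left out, the last holds). Time passes only in rows, so rows that repeat a pose let the fingers close. It gives the time, the measured TCP pose, the force and the opening at its end, in the units of the state.
- state(): the state, without advancing time (a new reading comes with each control period).
- viewer.snapshot(name): name is "side" or "top"; returns the picture (384x512x3 uint8, red, green, blue); there is no depth.
- viewer.camera_model(name): a dict with "intrinsics" (3x3 intrinsics, pixels), "pose" (4x4, takes a point from camera to world coordinates). Camera axes: x right, y down, z forward; pixel columns grow to the right and rows downward; lengths in m; the calibration is good to about 2 mm. A picture is of the moment at which its call begins. camera_model takes no time and is no camera call.
- ticket.finish_job(): hands the job in, once; it reports no verdict.
Trained networks look in the newest picture that a camera, given by its name, has taken for a name from the list of things; names that differ only in an ending like _2 or _b are one class to them, and where a whole thing is asked for, a point or a joint stands for the part that bears it (a point fixed in the world has none). Each returns a list of dicts, best first, with "score" (0 to 1); they miss things now and then, are a little off and sometimes report something else, mostly with a low value. They report only what shows in the picture. A call takes as long as a camera call. They do not tell look-alikes from the thing itself.
- viewer.masks_of(camera, name): "mask" (384x512 bool, what is visible of it) and "extent" ([left, top, right, bottom] in pixels, round what is visible of it).
The state is a dict: "time_s": time; "joint_positions": joint angles; "joint_velocities": joint speeds; "joint_torque": joint torques, N m; "ee_pos": TCP position; "orientation": TCP orientation; "ft_force": force on the tool from outside, world axes, zero at the start; "ft_torque": the same for the moment, N m; "width": opening from 0.0 (shut) to 1.0 (fully open).
Only numpy, scipy, OpenCV 4.12 (cv2) and the standard library are available. Lean on these libraries where they do the work, as an engineer would, in place of code of your own. Each camera call takes 0.05 s, during which the arm holds its last target.

### The job

Make up the two kits from the stock on the bench: the blue tray gets one ball bearing and one milled metal block, the orange tray gets the other ball bearing and the roll of black tape that lies with the stock (not the roll at the back of the bench). In each tray lay the bearing flat in the small compartment and the other piece flat in the large one, down on the tray floor. Leave the spare block where it lies, and do not disturb the caliper and the hex key.

Things in the scene. Friction and masses are not known exactly. Their poses are not given: they have to be found in the camera images.
- tray_blue: blue kit tray, fixed, 172 mm (its x axis) x 92 mm (its y), 7 mm high; floor 2 mm, walls and cross rib 4 mm thick, a grey liner in each compartment. Small compartment 70 x 84 mm, centre 47 mm along the tray's +x from its origin; large one 90 x 84 mm, centre 37 mm along its -x. Origin under the tray's middle, on the bench top; z up. It may stand either way round, and the trays may have swapped places
- tray_orange: orange kit tray, fixed, 172 mm (its x axis) x 92 mm (its y), 7 mm high; floor 2 mm, walls and cross rib 4 mm thick, a grey liner in each compartment. Small compartment 70 x 84 mm, centre 47 mm along the tray's +x from its origin; large one 90 x 84 mm, centre 37 mm along its -x. Origin under the tray's middle, on the bench top; z up. It may stand either way round, and the trays may have swapped places
- bearing_1_mid (a point): ball bearing lying flat, bright steel ring with a dark seal, 47 mm across, 14 mm high, free to be gripped across in any direction; one of two alike, either may go into either kit. The point is its centre, 7 mm above its underside; z up
- bearing_2_mid (a point): ball bearing lying flat, bright steel ring with a dark seal, 47 mm across, 14 mm high, free to be gripped across in any direction; one of two alike, either may go into either kit. The point is its centre, 7 mm above its underside; z up
- block_1_mid (a point): milled bare-metal block with a slot along its top, 40 mm (its x axis) x 60 mm (its y axis), 28 mm high; grip it across the 40 mm; one of two alike, one is used and the other is the spare. The point is its centre, 14 mm above its underside; z up
- block_2_mid (a point): milled bare-metal block with a slot along its top, 40 mm (its x axis) x 60 mm (its y axis), 28 mm high; grip it across the 40 mm; one of two alike, one is used and the other is the spare. The point is its centre, 14 mm above its underside; z up
- tape_mid (a point): roll of black tape lying flat in the stock at the front of the bench (another one at the very back, by the wall, is not meant), 62 mm across, 19 mm high, rigid; grip it across the outside (60 to 62 mm). The point is its centre, 9.5 mm above its underside; z up
- caliper: steel caliper lying flat, 77 x 236 mm, 7 mm high, behind the trays; leave alone. Origin under its middle
- hex_key: black L-shaped hex key lying flat, 38 x 114 mm, 8 mm high, between the vice and the stock; leave alone. Origin under its middle
There are look-alikes about, which are no part of the job. Several things look just like the part that bears tape_mid: the one meant starts farthest to the robot's right.

How it is judged:
By the outcome, as a careful person would: the job done as asked, in the order asked, and still so for the second after the job is handed in, with the robot touching nothing.
It also fails if it takes over 114 s, if anything falls off the work surface, if the arm or the gripper's body presses on something with over 40 N, if the wrist force passes 120 N, or if a joint passes its speed limit or range.

## Working session

There is one attempt and no reset: what is moved stays moved. The work goes in short steps, Python scripts to look and compute and a tool call to move; the robot and the scene stay as the last step left them, time stands still between calls to the robot, and variables do not carry over. Pictures are saved under pics/ and viewed, and the job is handed in when it is done.

Besides the shell and the picture viewer there is one more tool, called by a JSON object that holds its "method" and its "body", one argument or row to a line. jog_arm: Moves the arm, as the interface text tells. Its arguments: {"type":"object","properties":{"linear":{"type":"array","items":{"type":"array","items":{"type":"number"}}},"twist":{"type":"array","items":{"type":"array","items":{"type":"number"}}},"fingers":{"type":"number"},"newtons":{"type":"number"}},"required":["linear","twist"]}

```bash
ls; mkdir -p pics; python3 - <<'E'
from workcell import state, viewer
import cv2,numpy as np
s=state();print(s)
for n in("top","side"):
    im=viewer.snapshot(n);cv2.imwrite(f"pics/{n}0.png",cv2.resize(im[:,:,::-1],(800,600),interpolation=cv2.INTER_CUBIC));m=viewer.camera_model(n);print(n,m)
E
```

```text
pics
{'time_s': 0.0, 'joint_positions': array([ 6.50258090e+01,  2.05983911e+01,  8.65989919e+01,  2.73106425e-04,
        7.29092545e+01, -6.59776168e+00]), 'joint_velocities': array([ 0.08393127,  0.09098194,  0.01265499,  0.00050634,  0.00695619,
       -0.07387593]), 'joint_torque': array([-3.37947422e-03, -5.27602923e+01, -2.78621095e+01, -5.32913873e-04,
        1.30325821e-02,  7.42370815e-06]), 'ee_pos': array([0.1889573 , 0.56888944, 0.3030487 ]), 'orientation': array([[-9.49005256e-01,  3.15259260e-01, -7.89936304e-04],
       [ 3.15260174e-01,  9.49003784e-01, -1.68522693e-03],
       [ 2.18369146e-04, -1.84832467e-03, -9.99998268e-01]]), 'ft_force': array([-0.06011713,  0.05865902,  0.59121754]), 'ft_torque': array([-0.04800805, -0.05044465, -0.01649902]), 'width': 1.0003937556621907}
top {'intrinsics': array([[437.01256658,   0.        , 254.44569715],
       [  0.        , 437.01256658, 188.51470002],
       [  0.        ,   0.        ,   1.        ]]), 'pose': array([[-0.01670146, -0.99637634,  0.08339819,  0.45924343],
       [-0.99981567,  0.01585245, -0.01083208,  0.00730471],
       [ 0.00947076, -0.08356373, -0.99645743,  1.3419988 ],
       [ 0.        ,  0.        ,  0.        ,  1.        ]])}
side {'intrinsics': array([[448.42472623,   0.        , 250.61139277],
       [  0.        , 448.42472623, 194.7727927 ],
       [  0.        ,   0.        ,   1.        ]]), 'pose': array([[-0.98305387, -0.10071469,  0.15317192,  0.35546996],
       [-0.18184062,  0.42991466, -0.88436835,  1.22239341],
       [ 0.02321803, -0.89723461, -0.44094329,  0.66216094],
       [ 0.        ,  0.        ,  0.        ,  1.        ]])}
```

View pics/top0.png

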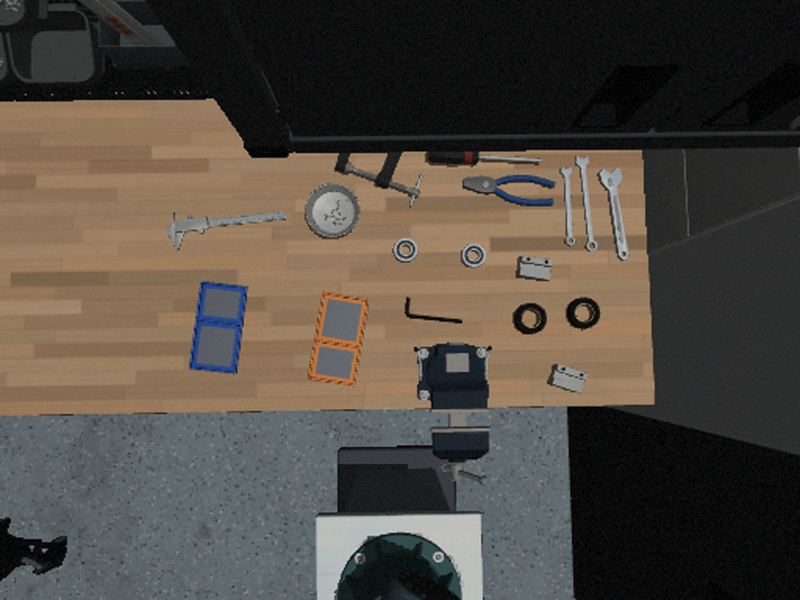

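View pics/side0.png

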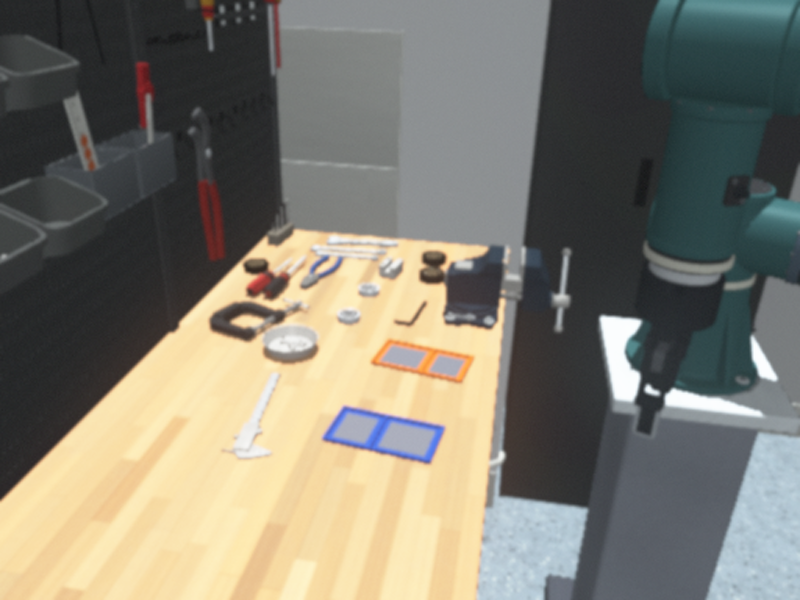

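```bash
cat > h.py <<'E'
from workcell import state, viewer
import cv2,numpy as np
def proj(cam,P):
    m=viewer.camera_model(cam);T=np.linalg.inv(m["pose"]);P=np.atleast_2d(P)
    c=P@T[:3,:3].T+T[:3,3];p=c@m["intrinsics"].T;return p[:,:2]/p[:,2:]
def back(cam,uv,z):
    m=viewer.camera_model(cam);uv=np.atleast_2d(np.asarray(uv,float))
    d=np.c_[uv,np.ones(len(uv))]@np.linalg.inv(m["intrinsics"]).T@m["pose"][:3,:3].T
    o=m["pose"][:3,3];return o+d*((z-o[2])/d[:,2])[:,None]
def find(cam,name,z):
    out=[]
    for r in viewer.masks_of(cam,name):
        mk=r["mask"].astype(np.uint8)
        if mk.sum()<8: continue
        c=max(cv2.findContours(mk,cv2.RETR_EXTERNAL,cv2.CHAIN_APPROX_NONE)[0],key=len)[:,0]
        v,u=np.nonzero(mk)
        W=back(cam,c,z)[:,:2]*1000
        rc=cv2.minAreaRect(W.astype(np.float32))
        print(cam,name,"s%.2f"%r["score"],"px800",np.round(np.mean(c,0)*800/512),"rect",np.round(rc[0],1),np.round(rc[1],1),"ang%.1f"%rc[2],"circ",np.round(cv2.minEnclosingCircle(W.astype(np.float32))[0],1))
        out.append((r,rc))
    return out
E
python3 - <<'E'
from h import *
viewer.snapshot("top");
for n,z in(("tray_blue",.007),("tray_orange",.007),("bearing_1_mid",.007),("block_1_mid",.014),("tape_mid",.0095),("caliper",.003),("hex_key",.004)): find("top",n,z)
im=viewer.snapshot("side");find("side","tape_mid",.0095)
c=cv2.resize(im[140:200,140:320],(800,267),interpolation=cv2.INTER_CUBIC)
cv2.imwrite("pics/c1.png",c[:,:,::-1])
im=viewer.snapshot("top")
c=cv2.resize(im[150:260,250:420],(800,518),interpolation=cv2.INTER_CUBIC)
cv2.imwrite("pics/c2.png",c[:,:,::-1])
E
```

```text
top tray_blue s0.76 px800 [218. 327.] rect [513.5 344.5] [ 92.6 170.3] ang82.5 circ [514.2 345. ]
top tray_orange s0.87 px800 [338. 339.] rect [487.6 110.8] [ 91.2 170.8] ang79.6 circ [487.7 111.1]
top bearing_1_mid s0.71 px800 [473. 254.] rect [ 647.6 -158.3] [43.2 43.7] ang88.6 circ [ 647.5 -157.3]
top block_1_mid s0.51 px800 [568. 378.] rect [ 403.2 -334.5] [64.9 39.4] ang71.7 circ [ 402.8 -334.4]
top tape_mid s0.83 px800 [583. 313.] rect [ 529.7 -369.5] [61.4 61.8] ang87.9 circ [ 529.8 -369.5]
top tape_mid s0.57 px800 [530. 318.] rect [ 520.  -267.1] [57.9 61.1] ang43.7 circ [ 521.2 -265.1]
top caliper s0.62 px800 [222. 223.] rect [725.2 333.5] [ 56.  229.8] ang15.8 circ [719.7 331.9]
side tape_mid s0.72 px800 [434. 257.] rect [ 529.5 -370.2] [57.8 93.8] ang8.3 circ [ 533.  -369.6]
side tape_mid s0.59 px800 [431. 274.] rect [ 522.8 -260. ] [54.7 90.1] ang6.8 circ [ 525.3 -259.3]
```

View pics/c1.png

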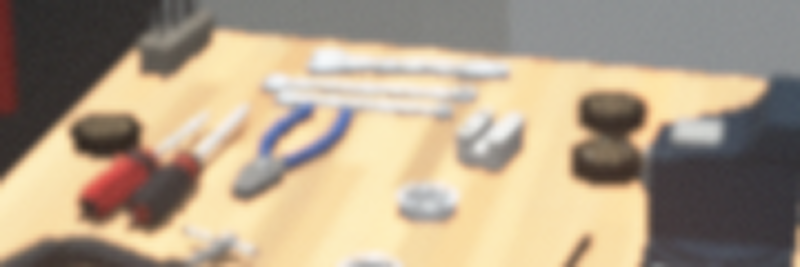

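View pics/c2.png

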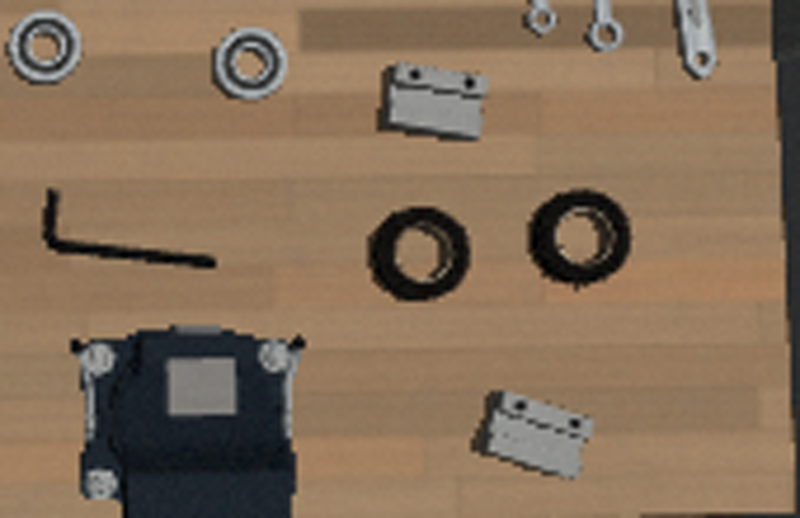

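```bash
python3 - <<'E'
from h import *
im=viewer.snapshot("top");big=im.copy()
S=4
hsv=cv2.cvtColor(im,cv2.COLOR_RGB2HSV)
def ax(rc):
    b=cv2.boxPoints(rc);e=[b[1]-b[0],b[2]-b[1]];l=max(e,key=np.linalg.norm);return np.degrees(np.arctan2(l[1],l[0]))%180
for n in("tray_blue","tray_orange"):
    r,rc=find("top",n,.007)[0];print(n,"long axis",ax(rc))
    u0,v0,u1,v1=map(int,r["extent"])
    m=np.zeros(im.shape[:2],np.uint8);g=(hsv[...,1]<70);m[v0:v1,u0:u1]=g[v0:v1,u0:u1]
    k=cv2.connectedComponentsWithStats(m,connectivity=4)
    for i in range(1,k[0]):
        if k[2][i,4]>100:
            c=cv2.findContours((k[1]==i).astype(np.uint8),0,1)[0][0][:,0]
            q=cv2.minAreaRect((back("top",c,.003)[:,:2]*1000).astype(np.float32));print(" comp",np.round(q[0]),np.round(q[1]),k[2][i,4],ax(q))
# bearings, block: grey/bright thresholds
for nm,(u0,v0,u1,v1),z in(("b2",(245,148,273,172),.014),("b1",(290,150,317,176),.014),("blk",(345,228,380,254),.028),("blkfar",(325,160,358,182),.028)):
    roi=im[v0:v1,u0:u1].astype(int);h=hsv[v0:v1,u0:u1]
    m=((h[...,1]<60)&(h[...,2]>95 if 'blk' in nm else True)).astype(np.uint8)
    m=cv2.morphologyEx(m,cv2.MORPH_CLOSE,np.ones((3,3)))
    c=max(cv2.findContours(m,0,1)[0],key=cv2.contourArea)[:,0]+[u0,v0]
    W=(back("top",c,z)[:,:2]*1000).astype(np.float32);q=cv2.minAreaRect(W)
    print(nm,np.round(q[0],1),np.round(q[1],1),ax(q),"ell",cv2.fitEllipse(W))
    cv2.drawContours(big,[c],-1,(255,0,0),1)
c=cv2.resize(big[140:260,240:400],(800,600),interpolation=cv2.INTER_NEAREST);cv2.imwrite("pics/c3.png",c[:,:,::-1])
E
```

```text
top tray_blue s0.98 px800 [218. 328.] rect [513.9 344. ] [ 93.8 171.3] ang83.1 circ [513.4 345.1]
tray_blue long axis 173.11446
 comp [561. 339.] [65. 51.] 362 83.05609
 comp [477. 350.] [66. 71.] 509 172.72511
top tray_orange s0.89 px800 [338. 339.] rect [487.  110.2] [ 98.4 175.9] ang79.5 circ [486.2 111.1]
tray_orange long axis 169.53416
 comp [524. 104.] [67. 73.] 528 169.59836
 comp [442. 119.] [67. 53.] 390 80.09966
b2 [659.5 -22.6] [43.  46.4] 179.0698 ell ((659.5556030273438, -22.479541778564453), (44.73967742919922, 47.08294677734375), 81.9157943725586)
b1 [ 646.6 -155.9] [46.2 43.3] 89.11166 ell ((646.655517578125, -156.14254760742188), (44.24581527709961, 47.60429000854492), 24.37054443359375)
blk [ 404.1 -333.1] [61.6 39.8] 70.64082 ell ((403.5405578613281, -333.40606689453125), (42.993202209472656, 69.4906005859375), 159.9831085205078)
blkfar [ 619.5 -275.6] [60.6 39.3] 79.57776 ell ((619.7420654296875, -275.5391540527344), (42.870399475097656, 69.54519653320312), 168.5941925048828)
```

View pics/c3.png

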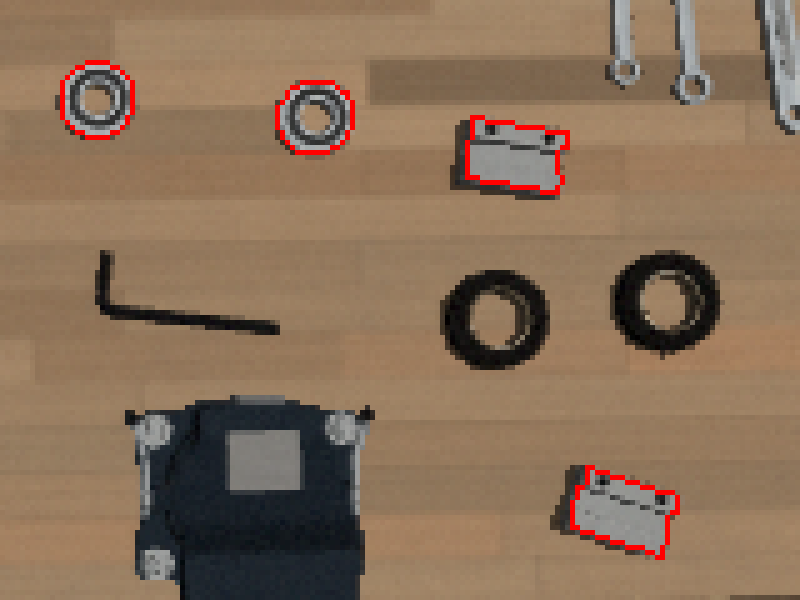

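```bash
cat > g.py <<'E'
import sys
from h import *
from scipy.spatial.transform import Rotation as Ro
x,y,z,yaw=map(float,sys.argv[1:5])
s=state();R=np.array(s["orientation"]);p=np.array(s["ee_pos"])
a=np.radians(yaw);T=np.array([[-np.sin(a),np.cos(a),0],[np.cos(a),np.sin(a),0],[0,0,-1]])
print("t",round(s["time_s"],2),"p",np.round(p*1000,1),"yaw",round(np.degrees(np.arctan2(R[1,1],R[0,1])),1),"w",round(s["width"],3),"F",np.round(s["ft_force"],1),"q1,q6",np.round(s["joint_positions"][[0,5]],0))
print("lin cm",np.round(R.T@(np.array([x,y,z])/1000-p)*100,2),"tw",np.round(Ro.from_matrix(R.T@T).as_rotvec(),3))
E
python3 g.py 600 220 110 30
```

```text
t 0.8 p [189.2 569.4 303.9] yaw 71.6 w 0.999 F [-0.8  0.1 -0.5] q1,q6 [65. -7.]
lin cm [-50.   -20.19  19.39] tw [-0.     0.     0.726]
```

{"method": "jog_arm", "body": {
  "linear": [
    [-50,-20.2,17],
    [-50,-20.2,17],
    [-50,-20.2,17],
    [-50,-20.2,17],
    [-50,-20.2,17]
  ],
  "twist": [
    [0,0,0.726],
    [0,0,0.726],
    [0,0,0.726],
    [0,0,0.726],
    [0,0,0.726]
  ],
  "fingers": 0.57
}}

```text
time_s: 1.3
ee_pos: [0.3721, 0.4137, 0.2284]
orientation: [[-0.496, 0.869, 0.001], [0.869, 0.496, 0.0], [0.0, 0.001, -1.0]]
ft_force: [1.2, 1.2, 0.3]
width: 0.571
```

```bash
python3 g.py 600 220 110 30
```

```text
t 1.3 p [372.1 413.7 228.4] yaw 29.7 w 0.571 F [1.2 1.2 0.3] q1,q6 [41. 11.]
lin cm [-28.12  10.19  11.85] tw [ 0.001 -0.    -0.005]
```

{"method": "jog_arm", "body": {
  "linear": [
    [-28,10.2,11.8],
    [-28,10.2,11.8],
    [-28,10.2,11.8],
    [-28,10.2,11.8],
    [-28,10.2,11.8]
  ],
  "twist": [
    [0,0,0],
    [0,0,0],
    [0,0,0],
    [0,0,0],
    [0,0,0]
  ]
}}

```text
time_s: 1.8
ee_pos: [0.5498, 0.2632, 0.1364]
orientation: [[-0.495, 0.869, 0.001], [0.869, 0.495, 0.001], [0.0, 0.001, -1.0]]
ft_force: [0.2, 0.7, 0.7]
width: 0.572
```

{"method": "jog_arm", "body": {
  "linear": [
    [0,0,0],
    [0,0,0],
    [0,0,0]
  ],
  "twist": [
    [0,0,0],
    [0,0,0],
    [0,0,0]
  ]
}}

```text
time_s: 2.1
ee_pos: [0.549, 0.2637, 0.1366]
orientation: [[-0.496, 0.869, 0.0], [0.869, 0.496, 0.001], [0.001, 0.001, -1.0]]
ft_force: [0.5, -0.3, -0.1]
width: 0.572
```

```bash
python3 g.py 600 220 80 30; python3 - <<'E'
from h import *
im=viewer.snapshot("side");s=state();p=np.array(s["ee_pos"])
y=np.array(s["orientation"])[:,1]
for d in(54,60,73):print(d,proj("side",[p+[0,0,-d/1000]]))
c=proj("side",[p+[0,0,-.06]])[0].astype(int);u,v=c
print(c);o=im[v-50:v+50,u-65:u+65].copy();cv2.imwrite("pics/s2.png",cv2.resize(o,(780,600),interpolation=cv2.INTER_CUBIC)[:,:,::-1])
E
```

```text
t 2.1 p [549.  263.7 136.6] yaw 29.7 w 0.572 F [ 0.5 -0.3 -0.1] q1,q6 [ 19. -11.]
lin cm [-6.32  2.26  5.66] tw [ 0.001 -0.001 -0.005]
54 [[239.01902051 229.74015484]]
60 [[238.9910077  231.78522874]]
73 [[238.93075898 236.18368481]]
[238 231]
```

View pics/s2.png

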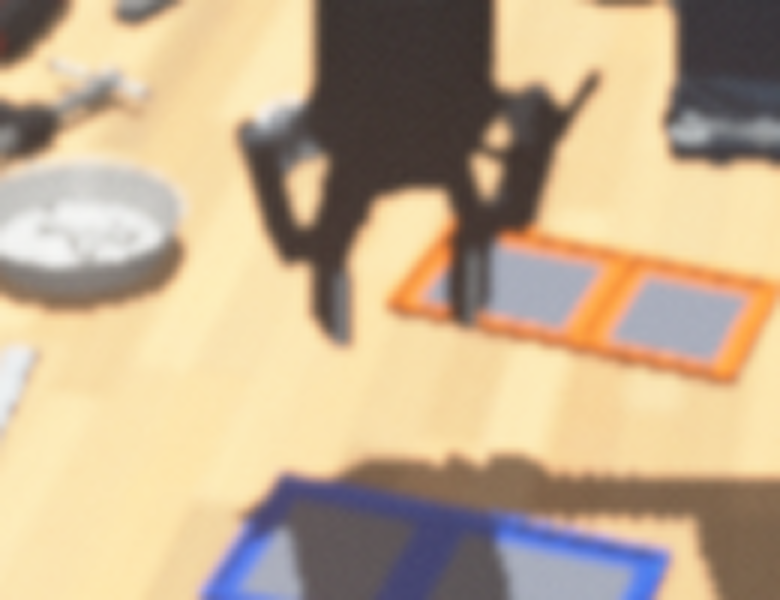

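{"method": "jog_arm", "body": {
  "linear": [
    [-6.3,2.3,5.0],
    [-6.3,2.3,5.0],
    [-6.3,2.3,5.0]
  ],
  "twist": [
    [0,0,0],
    [0,0,0],
    [0,0,0]
  ]
}}

```text
time_s: 2.45
ee_pos: [0.6007, 0.2202, 0.0854]
orientation: [[-0.496, 0.868, 0.0], [0.868, 0.496, 0.0], [0.0, 0.0, -1.0]]
ft_force: [-0.5, -0.2, 0.6]
width: 0.563
```

{"method": "jog_arm", "body": {
  "linear": [
    [0,0,0.3],
    [0,0,0.5]
  ],
  "twist": [
    [0,0,0],
    [0,0,0]
  ]
}}

```text
time_s: 2.65
ee_pos: [0.5997, 0.2215, 0.0809]
orientation: [[-0.498, 0.867, 0.0], [0.867, 0.498, 0.001], [0.0, 0.0, -1.0]]
ft_force: [-0.4, -0.6, 0.1]
width: 0.571
```

{"method": "jog_arm", "body": {
  "linear": [
    [0,0,0.2],
    [0,0,0.3]
  ],
  "twist": [
    [0,0,0],
    [0,0,0]
  ]
}}

```text
time_s: 2.85
ee_pos: [0.599, 0.2225, 0.0785]
orientation: [[-0.499, 0.867, 0.001], [0.867, 0.499, 0.001], [0.0, 0.001, -1.0]]
ft_force: [-1.2, 0.0, 0.3]
width: 0.572
```

{"method": "jog_arm", "body": {
  "linear": [
    [0,0,0.2],
    [0,0,0.3]
  ],
  "twist": [
    [0,0,0],
    [0,0,0]
  ]
}}

```text
time_s: 3.05
ee_pos: [0.5988, 0.2229, 0.0757]
orientation: [[-0.499, 0.866, 0.001], [0.866, 0.499, 0.001], [0.0, 0.001, -1.0]]
ft_force: [-0.4, -0.6, -0.2]
width: 0.575
```

{"method": "jog_arm", "body": {
  "linear": [
    [0,0,0.2],
    [0,0,0.2]
  ],
  "twist": [
    [0,0,0],
    [0,0,0]
  ]
}}

```text
time_s: 3.25
ee_pos: [0.5987, 0.2229, 0.0734]
orientation: [[-0.499, 0.867, 0.0], [0.867, 0.499, 0.001], [0.001, 0.001, -1.0]]
ft_force: [0.0, -0.2, 0.3]
width: 0.568
```

{"method": "jog_arm", "body": {
  "linear": [
    [0,0,0.2],
    [0,0,0.2]
  ],
  "twist": [
    [0,0,0],
    [0,0,0]
  ]
}}

```text
time_s: 3.45
ee_pos: [0.5985, 0.2227, 0.0711]
orientation: [[-0.499, 0.867, -0.0], [0.867, 0.499, 0.001], [0.001, 0.0, -1.0]]
ft_force: [0.1, -1.1, 0.1]
width: 0.565
```

{"method": "jog_arm", "body": {
  "linear": [
    [0,0,0.2],
    [0,0,0.2]
  ],
  "twist": [
    [0,0,0],
    [0,0,0]
  ]
}}

```text
time_s: 3.65
ee_pos: [0.5987, 0.2228, 0.0699]
orientation: [[-0.499, 0.867, 0.0], [0.867, 0.499, 0.001], [0.001, 0.001, -1.0]]
ft_force: [-1.3, -1.0, 7.6]
width: 0.569
```

{"method": "jog_arm", "body": {
  "linear": [
    [0,0,0.2],
    [0,0,0.2]
  ],
  "twist": [
    [0,0,0],
    [0,0,0]
  ]
}}

```text
time_s: 3.85
ee_pos: [0.5988, 0.2228, 0.0698]
orientation: [[-0.499, 0.867, 0.001], [0.867, 0.499, 0.001], [0.001, 0.001, -1.0]]
ft_force: [-4.2, -1.3, 17.8]
width: 0.57
```

{"method": "jog_arm", "body": {
  "linear": [
    [0,0,0.15],
    [0,0,0.15]
  ],
  "twist": [
    [0,0,0],
    [0,0,0]
  ]
}}

```text
time_s: 4.05
ee_pos: [0.5988, 0.2227, 0.0698]
orientation: [[-0.499, 0.867, 0.001], [0.867, 0.499, 0.001], [0.0, 0.001, -1.0]]
ft_force: [-3.7, -0.4, 13.8]
width: 0.57
```

```bash
python3 g.py 659.5 -22.5 130 0
```

```text
t 4.05 p [598.8 222.7  69.8] yaw 29.9 w 0.57 F [-3.7 -0.4 13.8] q1,q6 [ 14. -16.]
lin cm [-24.28  -6.96  -6.04] tw [ 0.001 -0.001  0.522]
```

{"method": "jog_arm", "body": {
  "linear": [
    [0,0,-5],
    [-24.3,-7,-6],
    [-24.3,-7,-6],
    [-24.3,-7,-6],
    [-24.3,-7,-6]
  ],
  "twist": [
    [0,0,0],
    [0,0,0.522],
    [0,0,0.522],
    [0,0,0.522],
    [0,0,0.522]
  ],
  "fingers": 0.75
}}

```text
time_s: 4.55
ee_pos: [0.6469, 0.027, 0.1275]
orientation: [[0.004, 1.0, 0.001], [1.0, -0.004, 0.001], [0.001, 0.001, -1.0]]
ft_force: [0.7, -0.1, -1.1]
width: 0.751
```

{"method": "jog_arm", "body": {
  "linear": [
    [0,0,0]
  ],
  "twist": [
    [0,0,0]
  ]
}}

```text
time_s: 4.65
ee_pos: [0.6492, 0.021, 0.1282]
orientation: [[0.011, 1.0, 0.005], [1.0, -0.011, -0.001], [-0.001, 0.005, -1.0]]
ft_force: [0.3, -0.5, 0.2]
width: 0.749
```

```bash
python3 g.py 659.5 -22.5 100 0
```

```text
t 4.65 p [649.2  21.  128.2] yaw -0.6 w 0.749 F [ 0.3 -0.5  0.2] q1,q6 [-4. -4.]
lin cm [-4.33  1.07  2.83] tw [ 0.005  0.001 -0.011]
```

{"method": "jog_arm", "body": {
  "linear": [
    [-4.3,1.05,2.8],
    [-4.3,1.05,2.8],
    [-4.3,1.05,2.8]
  ],
  "twist": [
    [0.005,0,0],
    [0.005,0,0],
    [0.005,0,0]
  ]
}}

```text
time_s: 4.95
ee_pos: [0.6588, -0.0231, 0.0991]
orientation: [[0.013, 1.0, -0.002], [1.0, -0.013, -0.001], [-0.001, -0.002, -1.0]]
ft_force: [-0.6, 0.4, -0.1]
width: 0.754
```

```bash
python3 g.py 659.5 -22.5 75 0
```

```text
t 4.95 p [658.8 -23.1  99.1] yaw -0.7 w 0.754 F [-0.6  0.4 -0.1] q1,q6 [-8. -7.]
lin cm [0.06 0.07 2.41] tw [-0.002  0.001 -0.013]
```

{"method": "jog_arm", "body": {
  "linear": [
    [0.05,0.05,2.4],
    [0.05,0.05,2.4],
    [0.05,0.05,2.4]
  ],
  "twist": [
    [0,0,0],
    [0,0,0],
    [0,0,0]
  ]
}}

```text
time_s: 5.25
ee_pos: [0.6585, -0.0212, 0.0752]
orientation: [[0.012, 1.0, -0.004], [1.0, -0.012, -0.0], [-0.0, -0.004, -1.0]]
ft_force: [0.2, 0.5, -0.7]
width: 0.752
```

{"method": "jog_arm", "body": {
  "linear": [
    [0,0,0],
    [0,0,0],
    [0,0,0],
    [0,0,0],
    [0,0,0]
  ],
  "twist": [
    [0,0,0],
    [0,0,0],
    [0,0,0],
    [0,0,0],
    [0,0,0]
  ],
  "fingers": 0.3,
  "newtons": 50
}}

```text
time_s: 5.75
ee_pos: [0.6592, -0.0203, 0.0769]
orientation: [[0.011, 1.0, -0.002], [1.0, -0.011, 0.0], [0.0, -0.002, -1.0]]
ft_force: [-0.2, 3.7, 6.6]
width: 0.518
```

{"method": "jog_arm", "body": {
  "linear": [
    [0,0,-3],
    [0,0,-6],
    [0,0,-6]
  ],
  "twist": [
    [0,0,0],
    [0,0,0],
    [0,0,0]
  ]
}}

```text
time_s: 6.05
ee_pos: [0.6623, -0.0203, 0.1419]
orientation: [[0.011, 1.0, 0.007], [1.0, -0.011, -0.001], [-0.001, 0.007, -1.0]]
ft_force: [1.4, -0.0, -0.3]
width: 0.523
```

```bash
cat > look.py <<'E'
from h import *
import sys
n=sys.argv[1];
ims=[]
p=np.array(state()["ee_pos"])
for cam in("top","side"):
    im=viewer.snapshot(cam);u,v=proj(cam,[p+[0,0,-.06]])[0].astype(int)
    u=min(max(u,34),477);v=min(max(v,45),338)
    o=im[v-45:v+45,u-34:u+34];ims.append(cv2.resize(o,(399,528),interpolation=cv2.INTER_CUBIC))
    print(cam,u,v)
cv2.imwrite(f"pics/{n}.png",np.hstack(ims)[:,:,::-1])
E
python3 look.py l1; python3 g.py 561 338.5 150 0
```

```text
top 258 155
side 222 180
t 6.15 p [659.8 -20.1 138.1] yaw -0.6 w 0.521 F [-0.3 -0.1 -1.7] q1,q6 [-8. -7.]
lin cm [ 35.75 -10.27  -1.19] tw [ 0.001 -0.    -0.011]
```

View pics/l1.png

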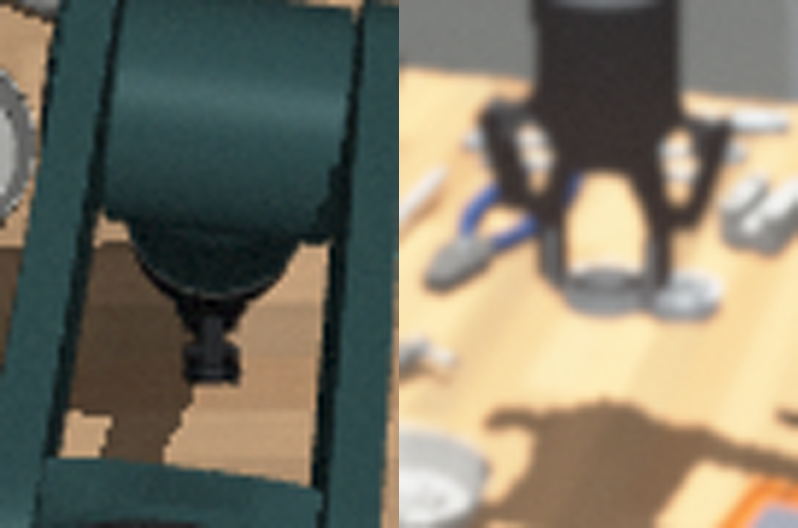

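{"method": "jog_arm", "body": {
  "linear": [
    [35.9,-10.2,-1],
    [35.9,-10.2,-1],
    [35.9,-10.2,-1],
    [35.9,-10.2,-1],
    [35.9,-10.2,-1]
  ],
  "twist": [
    [0,0,0],
    [0,0,0],
    [0,0,0],
    [0,0,0],
    [0,0,0]
  ]
}}

```text
time_s: 6.65
ee_pos: [0.5922, 0.2224, 0.143]
orientation: [[0.011, 1.0, -0.002], [1.0, -0.011, -0.001], [-0.001, -0.002, -1.0]]
ft_force: [0.4, 0.1, -0.9]
width: 0.517
```

```bash
python3 g.py 561 340.5 110 0
```

```text
t 6.65 p [592.2 222.4 143. ] yaw -0.6 w 0.517 F [ 0.4  0.1 -0.9] q1,q6 [14. 15.]
lin cm [11.78 -3.24  3.3 ] tw [-0.002  0.001 -0.011]
```

{"method": "jog_arm", "body": {
  "linear": [
    [11.8,-3.2,3.3],
    [11.8,-3.2,3.3],
    [11.8,-3.2,3.3],
    [11.8,-3.2,3.3],
    [11.8,-3.2,3.3]
  ],
  "twist": [
    [0,0,0],
    [0,0,0],
    [0,0,0],
    [0,0,0],
    [0,0,0]
  ]
}}

```text
time_s: 7.15
ee_pos: [0.5602, 0.3408, 0.1085]
orientation: [[0.009, 1.0, -0.005], [1.0, -0.009, -0.002], [-0.002, -0.005, -1.0]]
ft_force: [0.3, -0.3, -0.9]
width: 0.521
```

```bash
python3 g.py 561 340.5 81 0;python3 look.py l2
```

```text
t 7.15 p [560.2 340.8 108.5] yaw -0.5 w 0.521 F [ 0.3 -0.3 -0.9] q1,q6 [25. 26.]
lin cm [-0.02  0.1   2.75] tw [-0.005  0.002 -0.009]
top 137 192
side 227 257
```

View pics/l2.png

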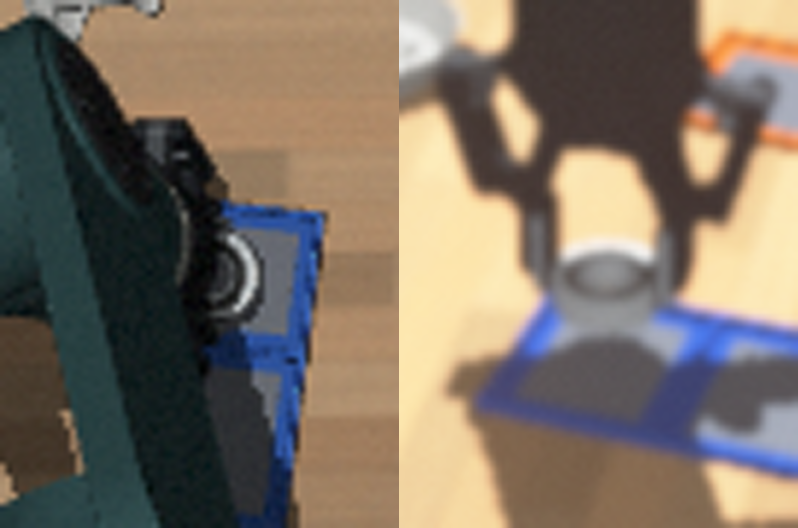

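Bearing held over the small blue compartment (side crop about (605,285)). Lower.

{"method": "jog_arm", "body": {
  "linear": [
    [0,0.1,2.0],
    [0,0.1,2.6],
    [0,0.1,2.75],
    [0,0.1,2.75]
  ],
  "twist": [
    [-0.005,0.002,0],
    [-0.005,0.002,0],
    [-0.005,0.002,0],
    [-0.005,0.002,0]
  ]
}}

```text
time_s: 7.65
ee_pos: [0.5626, 0.3388, 0.0821]
orientation: [[0.013, 1.0, 0.002], [1.0, -0.013, 0.0], [0.0, 0.002, -1.0]]
ft_force: [-0.0, 0.1, -0.9]
width: 0.518
```

{"method": "jog_arm", "body": {
  "linear": [
    [0,0,0.1],
    [0,0,0.2]
  ],
  "twist": [
    [0,0,0],
    [0,0,0]
  ]
}}

```text
time_s: 7.85
ee_pos: [0.5632, 0.3388, 0.0808]
orientation: [[0.013, 1.0, 0.003], [1.0, -0.013, 0.001], [0.001, 0.003, -1.0]]
ft_force: [0.6, 0.2, 0.4]
width: 0.519
```

{"method": "jog_arm", "body": {
  "linear": [
    [-0.1,-0.2,0.1],
    [-0.1,-0.2,0.2]
  ],
  "twist": [
    [0,0,0],
    [0,0,0]
  ]
}}

```text
time_s: 8.05
ee_pos: [0.561, 0.3378, 0.079]
orientation: [[0.013, 1.0, 0.003], [1.0, -0.013, 0.001], [0.001, 0.003, -1.0]]
ft_force: [-1.4, -1.0, 8.8]
width: 0.522
```

{"method": "jog_arm", "body": {
  "linear": [
    [0,0,0.1],
    [0,0,0.15]
  ],
  "twist": [
    [0,0,0],
    [0,0,0]
  ]
}}

```text
time_s: 8.25
ee_pos: [0.561, 0.3378, 0.0789]
orientation: [[0.013, 1.0, 0.003], [1.0, -0.013, 0.001], [0.001, 0.003, -1.0]]
ft_force: [-3.4, -2.1, 14.0]
width: 0.518
```

{"method": "jog_arm", "body": {
  "linear": [
    [0,0,0],
    [0,0,0],
    [0,0,0],
    [0,0,-6],
    [0,0,-10]
  ],
  "twist": [
    [0,0,0],
    [0,0,0],
    [0,0,0],
    [0,0,0],
    [0,0,0]
  ],
  "fingers": 0.7
}}

```text
time_s: 8.75
ee_pos: [0.5593, 0.3371, 0.1777]
orientation: [[0.013, 1.0, -0.002], [1.0, -0.013, -0.002], [-0.002, -0.002, -1.0]]
ft_force: [0.4, 1.1, 0.5]
width: 0.7
```

{"method": "jog_arm", "body": {
  "linear": [
    [0,0,-6],
    [-8,0,-12]
  ],
  "twist": [
    [0,0,0],
    [0,0,0]
  ]
}}

```text
time_s: 8.95
ee_pos: [0.5605, 0.3029, 0.2656]
orientation: [[0.009, 1.0, 0.004], [1.0, -0.009, 0.003], [0.003, 0.004, -1.0]]
ft_force: [1.9, -0.8, 0.1]
width: 0.703
```

```bash
python3 g.py 520 -250 250 -19.4; python3 - <<'E'
from h import *
im=viewer.snapshot("side");cv2.imwrite("pics/s3.png",cv2.resize(im[210:300,190:300],(733,600),interpolation=cv2.INTER_CUBIC)[:,:,::-1])
E
```

```text
t 8.95 p [560.5 302.9 265.6] yaw -0.5 w 0.703 F [ 1.9 -0.8  0.1] q1,q6 [22. 23.]
lin cm [-55.33  -3.54   1.39] tw [ 0.004 -0.003  0.329]
```

View pics/s3.png

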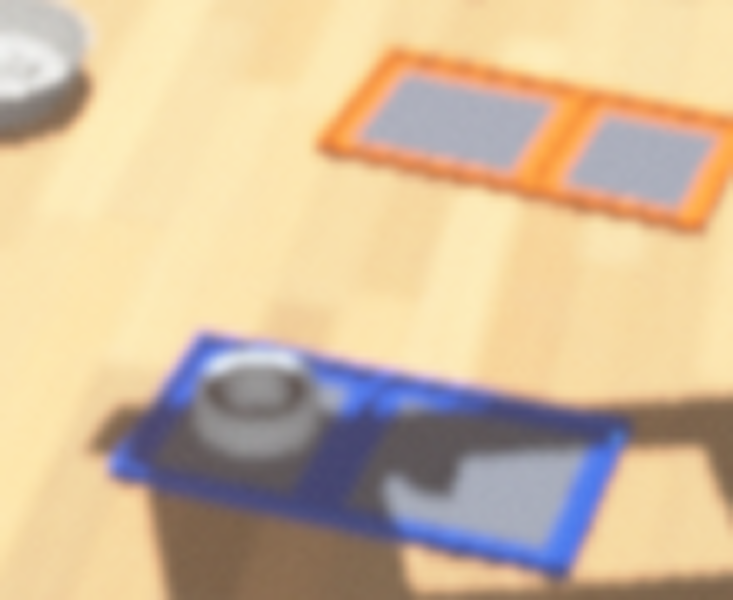

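{"method": "jog_arm", "body": {
  "linear": [
    [-55,-3.5,1],
    [-55,-3.5,1],
    [-55,-3.5,1],
    [-55,-3.5,1],
    [-55,-3.5,1]
  ],
  "twist": [
    [0,0,0.329],
    [0,0,0.329],
    [0,0,0.329],
    [0,0,0.329],
    [0,0,0.329]
  ]
}}

```text
time_s: 9.5
ee_pos: [0.5411, 0.0482, 0.2607]
orientation: [[0.334, 0.943, 0.008], [0.943, -0.334, -0.002], [0.001, 0.008, -1.0]]
ft_force: [-0.5, -0.7, 0.4]
width: 0.698
```

```bash
python3 g.py 500 -310 230 -19.4
```

```text
t 9.5 p [541.1  48.2 260.7] yaw -19.5 w 0.698 F [-0.5 -0.7  0.4] q1,q6 [-2. 17.]
lin cm [-35.14   8.05   3.09] tw [ 0.008 -0.001 -0.001]
```

{"method": "jog_arm", "body": {
  "linear": [
    [-35,8,1],
    [-35,8,1],
    [-35,8,1],
    [-35,8,1],
    [-35,8,1]
  ],
  "twist": [
    [0.008,0,0],
    [0.008,0,0],
    [0.008,0,0],
    [0.008,0,0],
    [0.008,0,0]
  ]
}}

```text
time_s: 10.0
ee_pos: [0.512, -0.2002, 0.2536]
orientation: [[0.334, 0.943, 0.0], [0.943, -0.334, 0.001], [0.001, -0.0, -1.0]]
ft_force: [1.3, 0.5, -0.2]
width: 0.7
```

```bash
python3 g.py 404 -333 200 -19.4
```

```text
t 10.0 p [ 512.  -200.2  253.6] yaw -19.5 w 0.7 F [ 1.3  0.5 -0.2] q1,q6 [-29.  -9.]
lin cm [-16.13  -5.74   5.34] tw [-0.    -0.001 -0.002]
```

{"method": "jog_arm", "body": {
  "linear": [
    [-16.1,-5.7,5],
    [-16.1,-5.7,5],
    [-16.1,-5.7,5],
    [-16.1,-5.7,5],
    [-16.1,-5.7,5]
  ],
  "twist": [
    [0,0,0],
    [0,0,0],
    [0,0,0],
    [0,0,0],
    [0,0,0]
  ]
}}

```text
time_s: 10.5
ee_pos: [0.4018, -0.3349, 0.2018]
orientation: [[0.338, 0.941, -0.002], [0.941, -0.338, 0.002], [0.002, -0.003, -1.0]]
ft_force: [-0.4, 0.2, 0.6]
width: 0.696
```

```bash
python3 look.py l3; python3 g.py 404 -333 115 -19.4
```

```text
top 375 244
side 313 137
t 10.6 p [ 404.1 -333.   203. ] yaw -19.6 w 0.7 F [-0.5  0.8 -0. ] q1,q6 [-47. -28.]
lin cm [-0.03  0.    8.8 ] tw [-0.001 -0.002 -0.004]
```

View pics/l3.png

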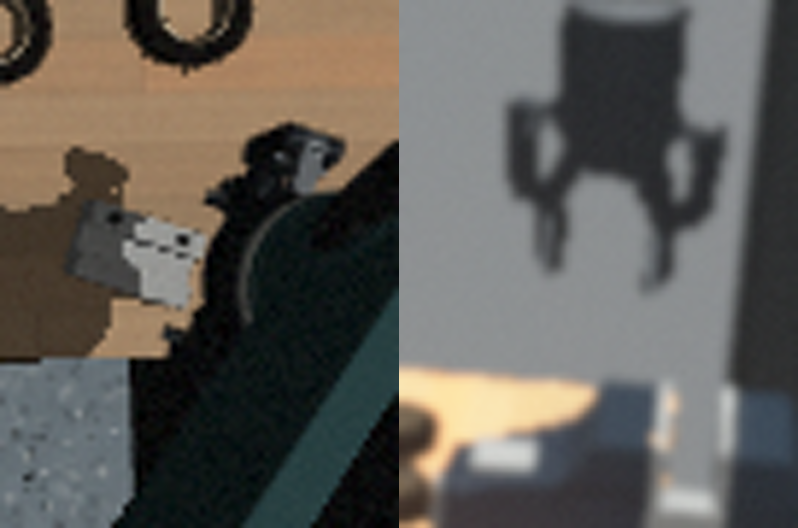

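{"method": "jog_arm", "body": {
  "linear": [
    [0,0,5],
    [0,0,9],
    [0,0,9],
    [0,0,9]
  ],
  "twist": [
    [0,0,0],
    [0,0,0],
    [0,0,0],
    [0,0,0]
  ]
}}

```text
time_s: 11.0
ee_pos: [0.4046, -0.3317, 0.1131]
orientation: [[0.334, 0.942, -0.001], [0.942, -0.334, 0.004], [0.003, -0.002, -1.0]]
ft_force: [0.3, -0.3, 0.2]
width: 0.703
```

```bash
python3 g.py 404 -333 80 -19.4
```

```text
t 11.0 p [ 404.6 -331.7  113.1] yaw -19.5 w 0.703 F [ 0.3 -0.3  0.2] q1,q6 [-47. -28.]
lin cm [-0.15 -0.01  3.31] tw [-0.002 -0.003 -0.002]
```

{"method": "jog_arm", "body": {
  "linear": [
    [-0.15,0,1.5],
    [-0.15,0,2.5],
    [-0.15,0,3.3],
    [-0.15,0,3.3]
  ],
  "twist": [
    [0,-0.003,0],
    [0,-0.003,0],
    [0,-0.003,0],
    [0,-0.003,0]
  ]
}}

```text
time_s: 11.4
ee_pos: [0.4042, -0.3328, 0.0803]
orientation: [[0.334, 0.942, -0.002], [0.942, -0.334, 0.001], [0.0, -0.002, -1.0]]
ft_force: [-0.2, 0.7, -0.1]
width: 0.704
```

{"method": "jog_arm", "body": {
  "linear": [
    [0,0,0],
    [0,0,0],
    [0,0,0],
    [0,0,0],
    [0,0,0]
  ],
  "twist": [
    [0,0,0],
    [0,0,0],
    [0,0,0],
    [0,0,0],
    [0,0,0]
  ],
  "fingers": 0.25,
  "newtons": 70
}}

```text
time_s: 11.9
ee_pos: [0.4046, -0.3331, 0.0812]
orientation: [[0.334, 0.942, -0.001], [0.942, -0.334, 0.0], [-0.0, -0.001, -1.0]]
ft_force: [0.1, 1.2, 4.9]
width: 0.45
```

{"method": "jog_arm", "body": {
  "linear": [
    [0,0,-3],
    [0,0,-8],
    [0,0,-12],
    [0,0,-16],
    [0,0,-16]
  ],
  "twist": [
    [0,0,0],
    [0,0,0],
    [0,0,0],
    [0,0,0],
    [0,0,0]
  ]
}}

```text
time_s: 12.4
ee_pos: [0.407, -0.3355, 0.2471]
orientation: [[0.334, 0.942, 0.007], [0.942, -0.334, -0.008], [-0.005, 0.009, -1.0]]
ft_force: [1.5, -0.8, -0.5]
width: 0.449
```

```bash
python3 look.py l4; python3 g.py 520 -200 260 -7
```

```text
top 380 242
side 312 124
t 12.5 p [ 404.9 -333.4  242.3] yaw -19.5 w 0.45 F [-0.6  0.6 -1.3] q1,q6 [-47. -27.]
lin cm [16.42  6.39 -1.79] tw [ 0.001  0.002 -0.219]
```

View pics/l4.png

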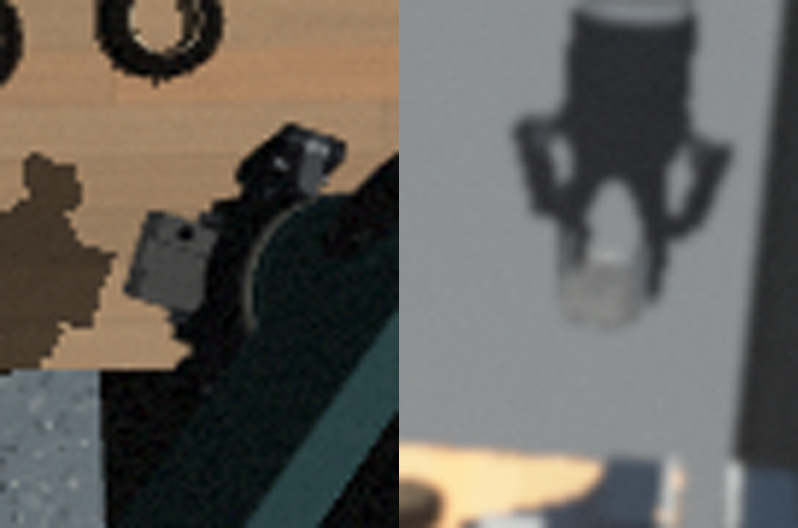

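{"method": "jog_arm", "body": {
  "linear": [
    [16.4,6.4,-1.8],
    [16.4,6.4,-1.8],
    [16.4,6.4,-1.8],
    [16.4,6.4,-1.8],
    [16.4,6.4,-1.8]
  ],
  "twist": [
    [0,0,-0.219],
    [0,0,-0.219],
    [0,0,-0.219],
    [0,0,-0.219],
    [0,0,-0.219]
  ]
}}

```text
time_s: 13.0
ee_pos: [0.5213, -0.1971, 0.2584]
orientation: [[0.118, 0.993, -0.001], [0.993, -0.118, 0.0], [0.0, -0.001, -1.0]]
ft_force: [-0.3, -0.2, -1.2]
width: 0.449
```

```bash
python3 g.py 500 300 240 -7
```

```text
t 13.0 p [ 521.3 -197.1  258.4] yaw -6.8 w 0.449 F [-0.3 -0.2 -1.2] q1,q6 [-28. -21.]
lin cm [49.11 -7.98  1.87] tw [-0.001 -0.     0.004]
```

{"method": "jog_arm", "body": {
  "linear": [
    [49,-8,1.5],
    [49,-8,1.5],
    [49,-8,1.5],
    [49,-8,1.5],
    [49,-8,1.5]
  ],
  "twist": [
    [0,0,0],
    [0,0,0],
    [0,0,0],
    [0,0,0],
    [0,0,0]
  ]
}}

```text
time_s: 13.5
ee_pos: [0.5081, 0.0503, 0.2501]
orientation: [[0.119, 0.993, -0.004], [0.993, -0.119, 0.0], [-0.0, -0.004, -1.0]]
ft_force: [0.8, 0.3, -1.1]
width: 0.448
```

```bash
python3 g.py 477 349 130 -7
```

```text
t 13.5 p [508.1  50.3 250.1] yaw -6.8 w 0.448 F [ 0.8  0.3 -1.1] q1,q6 [-2.  5.]
lin cm [29.29 -6.6  12.02] tw [-0.004  0.     0.003]
```

{"method": "jog_arm", "body": {
  "linear": [
    [29.3,-6.6,12],
    [29.3,-6.6,12],
    [29.3,-6.6,12],
    [29.3,-6.6,12],
    [29.3,-6.6,12]
  ],
  "twist": [
    [-0.004,0,0],
    [-0.004,0,0],
    [-0.004,0,0],
    [-0.004,0,0],
    [-0.004,0,0]
  ]
}}

```text
time_s: 14.0
ee_pos: [0.4831, 0.2802, 0.1559]
orientation: [[0.12, 0.993, -0.003], [0.993, -0.12, -0.002], [-0.003, -0.003, -1.0]]
ft_force: [1.7, -0.5, -0.8]
width: 0.448
```

{"method": "jog_arm", "body": {
  "linear": [
    [0,0,0]
  ],
  "twist": [
    [0,0,0]
  ]
}}

```text
time_s: 14.1
ee_pos: [0.4804, 0.2831, 0.1521]
orientation: [[0.116, 0.993, -0.009], [0.993, -0.116, -0.003], [-0.004, -0.008, -1.0]]
ft_force: [-0.8, -0.6, -1.4]
width: 0.452
```

```bash
python3 g.py 477 349 120 -7
```

```text
t 14.1 p [480.4 283.1 152.1] yaw -6.7 w 0.452 F [-0.8 -0.6 -1.4] q1,q6 [23. 30.]
lin cm [ 6.52 -1.08  3.2 ] tw [-0.008  0.004  0.006]
```

{"method": "jog_arm", "body": {
  "linear": [
    [6.5,-1.1,3.2],
    [6.5,-1.1,3.2],
    [6.5,-1.1,3.2],
    [6.5,-1.1,3.2]
  ],
  "twist": [
    [-0.008,0.004,0],
    [-0.008,0.004,0],
    [-0.008,0.004,0],
    [-0.008,0.004,0]
  ]
}}

```text
time_s: 14.5
ee_pos: [0.476, 0.3473, 0.1186]
orientation: [[0.115, 0.993, -0.003], [0.993, -0.115, -0.002], [-0.003, -0.003, -1.0]]
ft_force: [0.0, -0.3, 0.0]
width: 0.453
```

```bash
python3 g.py 477 349 85 -7;python3 look.py l5
```

```text
t 14.5 p [476.  347.3 118.6] yaw -6.6 w 0.453 F [ 0.  -0.3  0. ] q1,q6 [29. 36.]
lin cm [0.18 0.09 3.36] tw [-0.003  0.003  0.007]
top 133 221
side 261 259
```

View pics/l5.png

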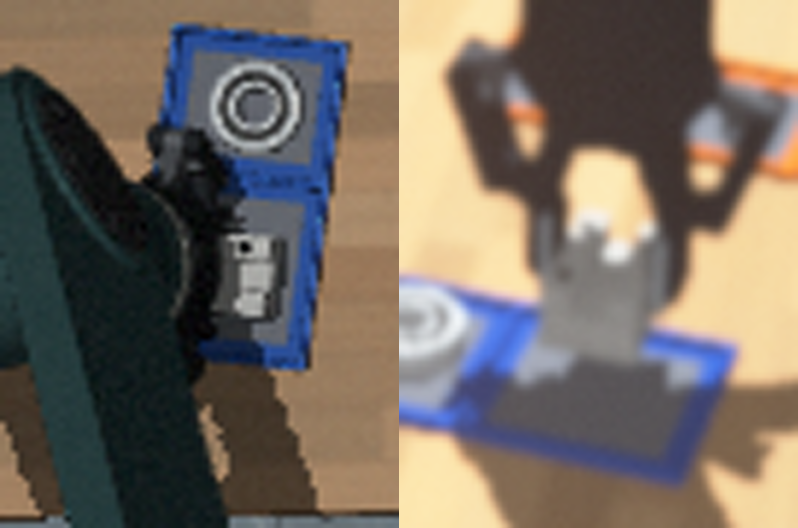

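{"method": "jog_arm", "body": {
  "linear": [
    [0.15,0.1,1.5],
    [0.15,0.1,2.5],
    [0.15,0.1,3.2],
    [0.15,0.1,3.4]
  ],
  "twist": [
    [-0.003,0.003,0],
    [-0.003,0.003,0],
    [-0.003,0.003,0],
    [-0.003,0.003,0]
  ]
}}

```text
time_s: 15.0
ee_pos: [0.4776, 0.3475, 0.0851]
orientation: [[0.118, 0.993, 0.001], [0.993, -0.118, 0.001], [0.001, 0.001, -1.0]]
ft_force: [0.3, 0.8, -0.7]
width: 0.451
```

{"method": "jog_arm", "body": {
  "linear": [
    [0,0,0.1],
    [0,0,0.2]
  ],
  "twist": [
    [0,0,0],
    [0,0,0]
  ]
}}

```text
time_s: 15.2
ee_pos: [0.4777, 0.3474, 0.0833]
orientation: [[0.118, 0.993, 0.001], [0.993, -0.118, 0.001], [0.001, 0.001, -1.0]]
ft_force: [-0.4, -3.1, 10.3]
width: 0.447
```

{"method": "jog_arm", "body": {
  "linear": [
    [0,0,0.1],
    [0,0,0.2]
  ],
  "twist": [
    [0,0,0],
    [0,0,0]
  ]
}}

```text
time_s: 15.4
ee_pos: [0.4777, 0.3474, 0.0832]
orientation: [[0.117, 0.993, 0.001], [0.993, -0.117, 0.001], [0.001, 0.001, -1.0]]
ft_force: [-4.9, -4.7, 25.1]
width: 0.454
```

{"method": "jog_arm", "body": {
  "linear": [
    [0,0,0],
    [0,0,0],
    [0,0,0],
    [0,0,-5],
    [0,0,-10]
  ],
  "twist": [
    [0,0,0],
    [0,0,0],
    [0,0,0],
    [0,0,0],
    [0,0,0]
  ],
  "fingers": 0.62
}}

```text
time_s: 15.9
ee_pos: [0.4764, 0.3467, 0.1823]
orientation: [[0.118, 0.993, -0.003], [0.993, -0.118, -0.002], [-0.002, -0.003, -1.0]]
ft_force: [1.7, 0.9, 0.2]
width: 0.614
```

```bash
python3 g.py 646.5 -156 150 -14
```

```text
t 15.9 p [476.4 346.7 182.3] yaw -6.8 w 0.614 F [1.7 0.9 0.2] q1,q6 [29. 36.]
lin cm [-47.91  22.81   3.27] tw [-0.003  0.003  0.127]
```

{"method": "jog_arm", "body": {
  "linear": [
    [-48,22.8,0],
    [-48,22.8,0],
    [-48,22.8,0],
    [-48,22.8,0],
    [-48,22.8,0]
  ],
  "twist": [
    [0,0,0.127],
    [0,0,0.127],
    [0,0,0.127],
    [0,0,0.127],
    [0,0,0.127]
  ],
  "fingers": 0.75
}}

```text
time_s: 16.4
ee_pos: [0.5573, 0.1085, 0.183]
orientation: [[0.242, 0.97, -0.003], [0.97, -0.242, -0.002], [-0.003, -0.003, -1.0]]
ft_force: [0.8, -1.0, 0.3]
width: 0.746
```

```bash
python3 g.py 646.5 -156 150 -14
```

```text
t 16.4 p [557.3 108.5 183. ] yaw -14.0 w 0.746 F [ 0.8 -1.   0.3] q1,q6 [ 4. 18.]
lin cm [-23.5   15.06   3.32] tw [-0.003  0.003 -0.   ]
```

{"method": "jog_arm", "body": {
  "linear": [
    [-23.5,15,3.3],
    [-23.5,15,3.3],
    [-23.5,15,3.3],
    [-23.5,15,3.3],
    [-23.5,15,3.3]
  ],
  "twist": [
    [-0.003,0.003,0],
    [-0.003,0.003,0],
    [-0.003,0.003,0],
    [-0.003,0.003,0],
    [-0.003,0.003,0]
  ]
}}

```text
time_s: 16.9
ee_pos: [0.636, -0.1273, 0.1536]
orientation: [[0.242, 0.97, 0.0], [0.97, -0.242, 0.0], [0.0, 0.0, -1.0]]
ft_force: [-0.0, 0.2, 0.8]
width: 0.752
```

```bash
python3 g.py 646.5 -156 105 -14
```

```text
t 16.9 p [ 636.  -127.3  153.6] yaw -14.0 w 0.752 F [-0.   0.2  0.8] q1,q6 [-17.  -3.]
lin cm [-2.54  1.72  4.85] tw [ 0. -0. -0.]
```

{"method": "jog_arm", "body": {
  "linear": [
    [-2.5,1.7,3],
    [-2.5,1.7,4.8],
    [-2.5,1.7,4.8],
    [-2.5,1.7,4.8]
  ],
  "twist": [
    [0,0,0],
    [0,0,0],
    [0,0,0],
    [0,0,0]
  ]
}}

```text
time_s: 17.3
ee_pos: [0.6459, -0.1551, 0.1052]
orientation: [[0.242, 0.97, -0.001], [0.97, -0.242, 0.001], [0.001, -0.001, -1.0]]
ft_force: [0.0, 0.3, 0.3]
width: 0.752
```

```bash
python3 g.py 646.5 -156 75.5 -14
```

```text
t 17.3 p [ 645.9 -155.1  105.2] yaw -14.0 w 0.752 F [0.  0.3 0.3] q1,q6 [-19.  -5.]
lin cm [-0.07  0.09  2.97] tw [-0.001 -0.001 -0.   ]
```

{"method": "jog_arm", "body": {
  "linear": [
    [-0.1,0.1,1.5],
    [-0.1,0.1,2.5],
    [-0.1,0.1,3.0],
    [-0.1,0.1,3.0]
  ],
  "twist": [
    [0,0,0],
    [0,0,0],
    [0,0,0],
    [0,0,0]
  ]
}}

```text
time_s: 17.7
ee_pos: [0.6459, -0.1556, 0.0742]
orientation: [[0.242, 0.97, -0.003], [0.97, -0.242, 0.002], [0.001, -0.003, -1.0]]
ft_force: [-1.0, -0.0, -0.8]
width: 0.75
```

{"method": "jog_arm", "body": {
  "linear": [
    [0,0,0],
    [0,0,0],
    [0,0,0],
    [0,0,0],
    [0,0,0]
  ],
  "twist": [
    [0,0,0],
    [0,0,0],
    [0,0,0],
    [0,0,0],
    [0,0,0]
  ],
  "fingers": 0.3,
  "newtons": 50
}}

```text
time_s: 18.2
ee_pos: [0.6464, -0.1556, 0.0749]
orientation: [[0.242, 0.97, -0.002], [0.97, -0.242, 0.002], [0.001, -0.002, -1.0]]
ft_force: [-0.1, 0.3, 5.0]
width: 0.526
```

{"method": "jog_arm", "body": {
  "linear": [
    [0,0,-3],
    [0,0,-6],
    [0,0,-7]
  ],
  "twist": [
    [0,0,0],
    [0,0,0],
    [0,0,0]
  ]
}}

```text
time_s: 18.5
ee_pos: [0.6478, -0.1563, 0.1474]
orientation: [[0.242, 0.97, 0.002], [0.97, -0.242, 0.0], [0.001, 0.002, -1.0]]
ft_force: [0.1, -0.3, -1.7]
width: 0.526
```

```bash
python3 look.py l6; python3 g.py 441 119 150 -14
```

```text
top 305 159
side 235 163
t 18.6 p [ 647.4 -156.2  146.2] yaw -14.0 w 0.519 F [ 0.3 -0.3 -1.9] q1,q6 [-20.  -6.]
lin cm [ 21.72 -26.67  -0.39] tw [ 0.001 -0.001  0.   ]
```

View pics/l6.png

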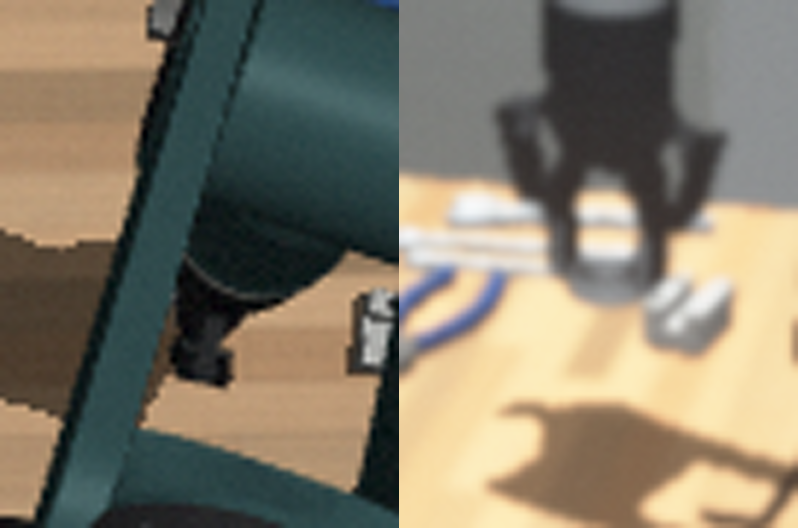

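```bash
python3 g.py 441 119 160 79.5
```

```text
t 18.6 p [ 647.4 -156.2  146.2] yaw -14.0 w 0.519 F [ 0.3 -0.3 -1.9] q1,q6 [-20.  -6.]
lin cm [ 21.72 -26.67  -1.39] tw [ 1.000e-03  0.000e+00 -1.632e+00]
```

{"method": "jog_arm", "body": {
  "linear": [
    [21.7,-26.7,-2],
    [21.7,-26.7,-2],
    [21.7,-26.7,-2],
    [21.7,-26.7,-2],
    [21.7,-26.7,-2]
  ],
  "twist": [
    [0,0,-1.632],
    [0,0,-1.632],
    [0,0,-1.632],
    [0,0,-1.632],
    [0,0,-1.632]
  ]
}}

```text
time_s: 19.1
ee_pos: [0.4943, 0.0451, 0.1588]
orientation: [[-0.49, 0.872, -0.004], [0.872, 0.49, 0.001], [0.002, -0.003, -1.0]]
ft_force: [0.4, 1.5, -1.2]
width: 0.526
```

```bash
python3 g.py 441 119 150 79.5
```

```text
t 19.1 p [494.3  45.1 158.8] yaw 29.3 w 0.526 F [ 0.4  1.5 -1.2] q1,q6 [ -3. -32.]
lin cm [ 9.05 -1.03  0.9 ] tw [-0.002 -0.003 -0.876]
```

{"method": "jog_arm", "body": {
  "linear": [
    [9,-1,1],
    [9,-1,1],
    [9,-1,1],
    [9,-1,1],
    [9,-1,1]
  ],
  "twist": [
    [0,0,-0.876],
    [0,0,-0.876],
    [0,0,-0.876],
    [0,0,-0.876],
    [0,0,-0.876]
  ]
}}

```text
time_s: 19.6
ee_pos: [0.4399, 0.1191, 0.1476]
orientation: [[-0.953, 0.302, -0.006], [0.302, 0.953, 0.0], [0.006, -0.001, -1.0]]
ft_force: [0.7, 0.4, -1.3]
width: 0.522
```

```bash
python3 g.py 441 119 110 79.5
```

```text
t 19.6 p [439.9 119.1 147.6] yaw 72.4 w 0.522 F [ 0.7  0.4 -1.3] q1,q6 [  6. -66.]
lin cm [-0.12  0.03  3.76] tw [-0.001 -0.006 -0.124]
```

{"method": "jog_arm", "body": {
  "linear": [
    [-0.1,0,2],
    [-0.1,0,3.7],
    [-0.1,0,3.7],
    [-0.1,0,3.7]
  ],
  "twist": [
    [0,-0.006,-0.124],
    [0,-0.006,-0.124],
    [0,-0.006,-0.124],
    [0,-0.006,-0.124]
  ]
}}

```text
time_s: 20.0
ee_pos: [0.4397, 0.1186, 0.1097]
orientation: [[-0.983, 0.183, -0.003], [0.183, 0.983, -0.001], [0.003, -0.002, -1.0]]
ft_force: [0.4, -0.1, -1.0]
width: 0.521
```

```bash
python3 look.py l7; python3 g.py 441 119 80 79.5
```

```text
top 212 232
side 287 218
t 20.1 p [440.8 118.7 110.7] yaw 79.5 w 0.526 F [ 0.  -0.3 -1.5] q1,q6 [  6. -73.]
lin cm [-0.02  0.03  3.07] tw [-0.001 -0.    -0.   ]
```

View pics/l7.png

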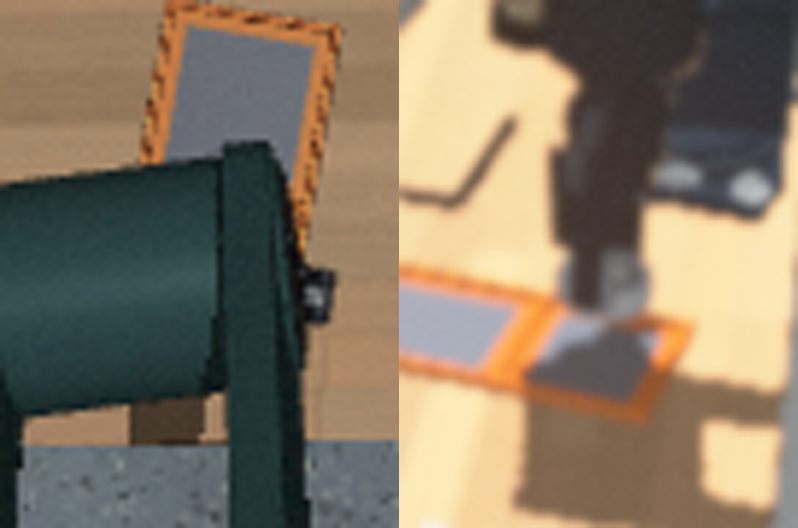

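{"method": "jog_arm", "body": {
  "linear": [
    [0,0,1.5],
    [0,0,2.4],
    [0,0,3.0],
    [0,0,3.1]
  ],
  "twist": [
    [0,0,0],
    [0,0,0],
    [0,0,0],
    [0,0,0]
  ]
}}

```text
time_s: 20.5
ee_pos: [0.4405, 0.1187, 0.0793]
orientation: [[-0.983, 0.183, -0.001], [0.183, 0.983, -0.001], [0.001, -0.001, -1.0]]
ft_force: [-0.3, -0.9, -1.4]
width: 0.523
```

{"method": "jog_arm", "body": {
  "linear": [
    [0,0,0.1],
    [0,0,0.2]
  ],
  "twist": [
    [0,0,0],
    [0,0,0]
  ]
}}

```text
time_s: 20.7
ee_pos: [0.4406, 0.1187, 0.0775]
orientation: [[-0.983, 0.183, -0.001], [0.183, 0.983, -0.001], [0.001, -0.001, -1.0]]
ft_force: [-0.1, 0.1, -1.7]
width: 0.523
```

{"method": "jog_arm", "body": {
  "linear": [
    [0,0,0.1],
    [0,0,0.2]
  ],
  "twist": [
    [0,0,0],
    [0,0,0]
  ]
}}

```text
time_s: 20.9
ee_pos: [0.4408, 0.1187, 0.0766]
orientation: [[-0.983, 0.183, -0.0], [0.183, 0.983, -0.001], [-0.0, -0.001, -1.0]]
ft_force: [-5.3, -0.7, 32.3]
width: 0.526
```

Seated at 76.6 mm, as predicted. Release and lift.

{"method": "jog_arm", "body": {
  "linear": [
    [0,0,0],
    [0,0,0],
    [0,0,0],
    [0,0,-4],
    [0,0,-9]
  ],
  "twist": [
    [0,0,0],
    [0,0,0],
    [0,0,0],
    [0,0,0],
    [0,0,0]
  ],
  "fingers": 0.62
}}

```text
time_s: 21.4
ee_pos: [0.4391, 0.1186, 0.1657]
orientation: [[-0.983, 0.183, -0.006], [0.183, 0.983, -0.002], [0.006, -0.003, -1.0]]
ft_force: [1.9, -0.5, -1.0]
width: 0.616
```

```bash
python3 g.py 540 60 240 -30
```

```text
t 21.4 p [439.1 118.6 165.7] yaw 79.5 w 0.616 F [ 1.9 -0.5 -1. ] q1,q6 [  6. -73.]
lin cm [-10.94  -3.94  -7.48] tw [-8.000e-03 -1.000e-03  1.911e+00]
```

{"method": "jog_arm", "body": {
  "linear": [
    [-10.9,-3.9,-9],
    [-10.9,-3.9,-9],
    [-10.9,-3.9,-9],
    [-10.9,-3.9,-9],
    [-10.9,-3.9,-9]
  ],
  "twist": [
    [0,0,1.91],
    [0,0,1.91],
    [0,0,1.91],
    [0,0,1.91],
    [0,0,1.91]
  ],
  "fingers": 0.92
}}

```text
time_s: 21.9
ee_pos: [0.5413, 0.0596, 0.2563]
orientation: [[-0.589, 0.808, 0.0], [0.808, 0.589, -0.003], [-0.003, -0.001, -1.0]]
ft_force: [-1.2, -0.0, -1.0]
width: 0.923
```

```bash
python3 g.py 540 -300 230 -30
```

```text
t 21.9 p [541.3  59.6 256.3] yaw 36.1 w 0.923 F [-1.2 -0.  -1. ] q1,q6 [ -1. -37.]
lin cm [-28.98 -21.28   2.73] tw [0.    0.003 1.153]
```

```bash
python3 look.py l8; python3 - <<'E'
from h import *
im=viewer.snapshot("side");cv2.imwrite("pics/s4.png",cv2.resize(im[190:300,200:320],(654,600),interpolation=cv2.INTER_CUBIC)[:,:,::-1])
print(state()["ft_force"])
E
```

```text
top 229 194
side 256 159
[-0.06234509 -0.92875251  0.40551166]
```

View pics/s4.png

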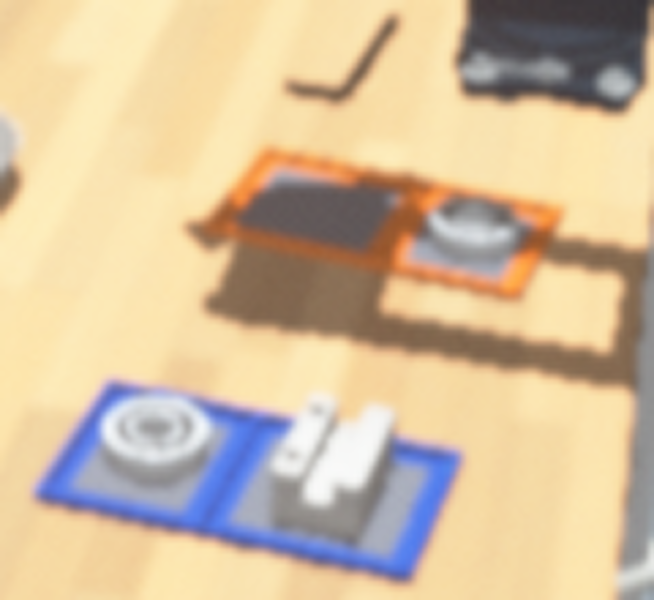

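View pics/l8.png

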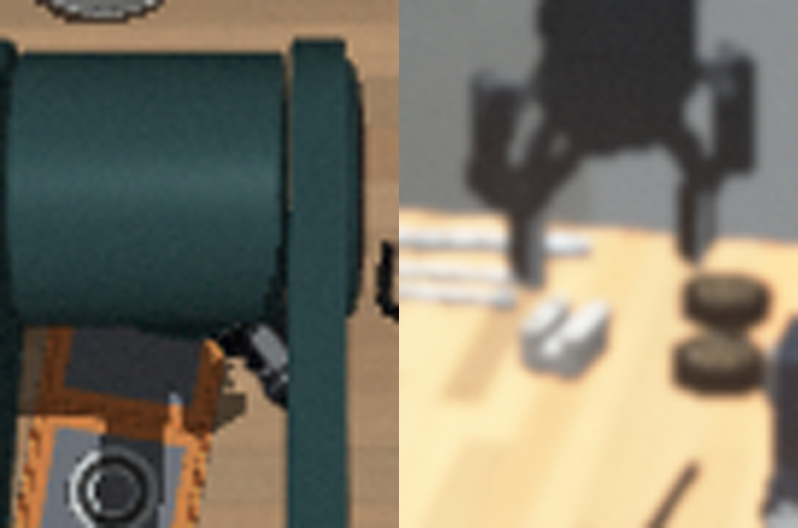

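{"method": "jog_arm", "body": {
  "linear": [
    [-29,-21.3,2],
    [-29,-21.3,2],
    [-29,-21.3,2],
    [-29,-21.3,2],
    [-29,-21.3,2]
  ],
  "twist": [
    [0,0,1.15],
    [0,0,1.15],
    [0,0,1.15],
    [0,0,1.15],
    [0,0,1.15]
  ]
}}

```text
time_s: 22.55
ee_pos: [0.5406, -0.1907, 0.2414]
orientation: [[0.114, 0.994, -0.003], [0.994, -0.114, -0.003], [-0.003, -0.003, -1.0]]
ft_force: [0.5, -0.2, -0.8]
width: 0.921
```

```bash
python3 g.py 530 -369 200 -30
```

```text
t 22.55 p [ 540.6 -190.7  241.4] yaw -6.5 w 0.921 F [ 0.5 -0.2 -0.8] q1,q6 [-26. -20.]
lin cm [-17.82   0.99   4.19] tw [-0.002  0.004  0.41 ]
```

{"method": "jog_arm", "body": {
  "linear": [
    [-17.8,1,4],
    [-17.8,1,4],
    [-17.8,1,4],
    [-17.8,1,4],
    [-17.8,1,4]
  ],
  "twist": [
    [0,0,0.07],
    [0,0,0.07],
    [0,0,0.07],
    [0,0,0.07],
    [0,0,0.07]
  ]
}}

```text
time_s: 23.05
ee_pos: [0.5292, -0.3729, 0.2001]
orientation: [[0.182, 0.983, -0.004], [0.983, -0.182, -0.003], [-0.004, -0.003, -1.0]]
ft_force: [-0.1, 1.1, 0.5]
width: 0.92
```

```bash
python3 look.py l9; python3 g.py 530 -369 110 -10.5;python3 - <<'E'
from h import *
im=viewer.snapshot("top");cv2.imwrite("pics/t9.png",cv2.resize(im[150:260,290:420],(709,600),interpolation=cv2.INTER_CUBIC)[:,:,::-1])
E
```

```text
top 387 197
side 279 131
t 23.15 p [ 529.5 -368.7  200.9] yaw -10.5 w 0.921 F [-0.1 -0.   0.1] q1,q6 [-41. -30.]
lin cm [-0.    0.09  9.09] tw [-0.004  0.002  0.001]
```

View pics/t9.png

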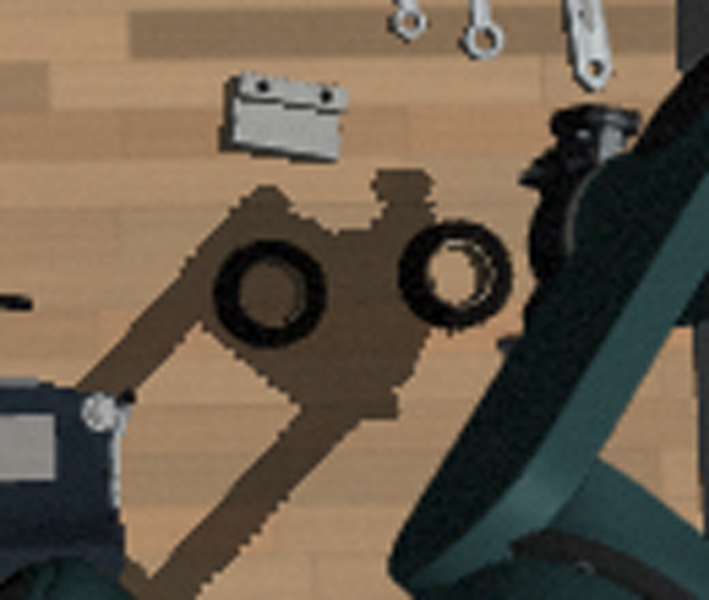

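{"method": "jog_arm", "body": {
  "linear": [
    [0,0.1,5],
    [0,0.1,9],
    [0,0.1,9],
    [0,0.1,9]
  ],
  "twist": [
    [0,0,0],
    [0,0,0],
    [0,0,0],
    [0,0,0]
  ]
}}

```text
time_s: 23.6
ee_pos: [0.5305, -0.3665, 0.1116]
orientation: [[0.179, 0.984, -0.006], [0.984, -0.179, 0.0], [-0.001, -0.006, -1.0]]
ft_force: [0.5, 0.4, 0.5]
width: 0.921
```

```bash
python3 g.py 530 -369 75 -10.5
```

```text
t 23.6 p [ 530.5 -366.5  111.6] yaw -10.3 w 0.921 F [0.5 0.4 0.5] q1,q6 [-41. -30.]
lin cm [-0.26  0.02  3.66] tw [-0.006  0.001  0.004]
```

{"method": "jog_arm", "body": {
  "linear": [
    [-0.25,0,1.8],
    [-0.25,0,2.8],
    [-0.25,0,3.6],
    [-0.25,0,3.6]
  ],
  "twist": [
    [-0.006,0,0],
    [-0.006,0,0],
    [-0.006,0,0],
    [-0.006,0,0]
  ]
}}

```text
time_s: 24.0
ee_pos: [0.5298, -0.3686, 0.0757]
orientation: [[0.178, 0.984, -0.0], [0.984, -0.178, -0.001], [-0.001, 0.0, -1.0]]
ft_force: [0.4, 0.5, -0.5]
width: 0.923
```

{"method": "jog_arm", "body": {
  "linear": [
    [0,0,0],
    [0,0,0],
    [0,0,0],
    [0,0,0],
    [0,0,0]
  ],
  "twist": [
    [0,0,0],
    [0,0,0],
    [0,0,0],
    [0,0,0],
    [0,0,0]
  ],
  "fingers": 0.4,
  "newtons": 50
}}

```text
time_s: 24.5
ee_pos: [0.5303, -0.3689, 0.0772]
orientation: [[0.178, 0.984, 0.001], [0.984, -0.178, -0.001], [-0.001, 0.001, -1.0]]
ft_force: [-0.4, 1.9, 4.5]
width: 0.679
```

{"method": "jog_arm", "body": {
  "linear": [
    [0,0,-3],
    [0,0,-8],
    [0,0,-12],
    [0,0,-16],
    [0,0,-16]
  ],
  "twist": [
    [0,0,0],
    [0,0,0],
    [0,0,0],
    [0,0,0],
    [0,0,0]
  ]
}}

```text
time_s: 25.0
ee_pos: [0.5329, -0.371, 0.2446]
orientation: [[0.178, 0.984, 0.011], [0.984, -0.178, -0.01], [-0.007, 0.012, -1.0]]
ft_force: [0.0, -0.5, -0.1]
width: 0.676
```

```bash
python3 look.py l10; python3 g.py 523.4 103.8 240 -10.5
```

```text
top 391 195
side 278 120
t 25.1 p [ 530.6 -369.1  239. ] yaw -10.3 w 0.678 F [ 0.2  1.2 -1.5] q1,q6 [-41. -31.]
lin cm [46.41 -9.13 -0.27] tw [0.004 0.003 0.004]
```

View pics/l10.png

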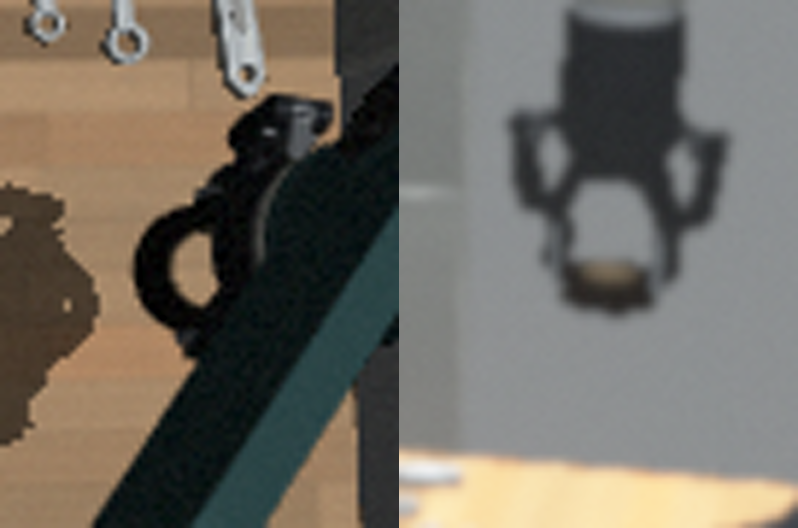

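Tape held level (side crop (607,285)). Travel to orange; the tape should seat at about 79.

{"method": "jog_arm", "body": {
  "linear": [
    [46.4,-9.1,0],
    [46.4,-9.1,0],
    [46.4,-9.1,0],
    [46.4,-9.1,0],
    [46.4,-9.1,0]
  ],
  "twist": [
    [0,0,0],
    [0,0,0],
    [0,0,0],
    [0,0,0],
    [0,0,0]
  ]
}}

```text
time_s: 25.6
ee_pos: [0.5252, -0.1165, 0.2354]
orientation: [[0.179, 0.984, 0.0], [0.984, -0.179, -0.002], [-0.002, 0.001, -1.0]]
ft_force: [1.0, 0.4, -0.5]
width: 0.676
```

```bash
python3 g.py 523.4 103.8 160 -10.5
```

```text
t 25.6 p [ 525.2 -116.5  235.4] yaw -10.3 w 0.676 F [ 1.   0.4 -0.5] q1,q6 [-20.  -9.]
lin cm [21.66 -4.12  7.5 ] tw [0.001 0.002 0.004]
```

{"method": "jog_arm", "body": {
  "linear": [
    [21.7,-4.1,3],
    [21.7,-4.1,5],
    [21.7,-4.1,7.5],
    [21.7,-4.1,7.5],
    [21.7,-4.1,7.5]
  ],
  "twist": [
    [0,0,0],
    [0,0,0],
    [0,0,0],
    [0,0,0],
    [0,0,0]
  ]
}}

```text
time_s: 26.1
ee_pos: [0.5213, 0.1065, 0.1573]
orientation: [[0.178, 0.984, -0.004], [0.984, -0.178, -0.002], [-0.003, -0.004, -1.0]]
ft_force: [0.4, 0.4, 0.1]
width: 0.676
```

{"method": "jog_arm", "body": {
  "linear": [
    [0,0,0]
  ],
  "twist": [
    [0,0,0]
  ]
}}

```text
time_s: 26.2
ee_pos: [0.5184, 0.1098, 0.154]
orientation: [[0.174, 0.985, -0.011], [0.985, -0.174, -0.002], [-0.003, -0.01, -1.0]]
ft_force: [-0.3, -1.0, -0.3]
width: 0.677
```

```bash
python3 g.py 523.4 103.8 110 -10.5
```

```text
t 26.2 p [518.4 109.8 154. ] yaw -10.0 w 0.677 F [-0.3 -1.  -0.3] q1,q6 [ 5. 15.]
lin cm [-0.49  0.65  4.4 ] tw [-0.01   0.004  0.008]
```

{"method": "jog_arm", "body": {
  "linear": [
    [-0.5,0.65,2],
    [-0.5,0.65,4.4],
    [-0.5,0.65,4.4],
    [-0.5,0.65,4.4]
  ],
  "twist": [
    [-0.01,0.004,0],
    [-0.01,0.004,0],
    [-0.01,0.004,0],
    [-0.01,0.004,0]
  ]
}}

```text
time_s: 26.6
ee_pos: [0.5225, 0.103, 0.1094]
orientation: [[0.175, 0.985, -0.003], [0.985, -0.175, 0.0], [-0.0, -0.003, -1.0]]
ft_force: [0.9, -0.2, -0.0]
width: 0.677
```

```bash
python3 look.py l11; python3 g.py 523.4 103.8 81 -10.5
```

```text
top 217 204
side 259 212
t 26.7 p [523.9 103.2 110.7] yaw -10.1 w 0.678 F [ 0.2 -1.   0.3] q1,q6 [ 4. 14.]
lin cm [ 0.05 -0.06  2.97] tw [ 0.    -0.001  0.008]
```

View pics/l11.png

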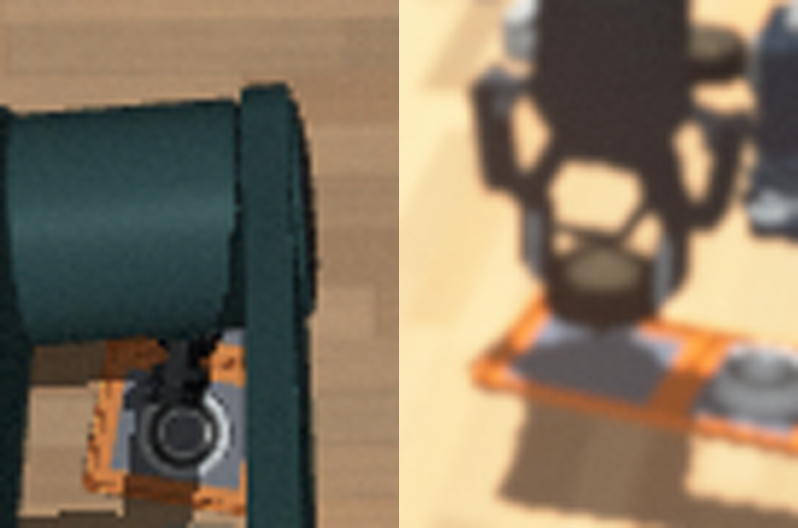

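{"method": "jog_arm", "body": {
  "linear": [
    [0,-0.05,1.5],
    [0,-0.05,2.4],
    [0,-0.05,2.9],
    [0,-0.05,3.0]
  ],
  "twist": [
    [0,0,0],
    [0,0,0],
    [0,0,0],
    [0,0,0]
  ]
}}

```text
time_s: 27.1
ee_pos: [0.5232, 0.1032, 0.0805]
orientation: [[0.175, 0.985, -0.0], [0.985, -0.175, 0.0], [0.0, -0.0, -1.0]]
ft_force: [-0.3, 0.3, -0.3]
width: 0.675
```

{"method": "jog_arm", "body": {
  "linear": [
    [0,0,0.1],
    [0,0,0.2]
  ],
  "twist": [
    [0,0,0],
    [0,0,0]
  ]
}}

```text
time_s: 27.3
ee_pos: [0.5234, 0.1033, 0.0791]
orientation: [[0.175, 0.985, 0.0], [0.985, -0.175, 0.0], [0.001, 0.0, -1.0]]
ft_force: [-3.5, -0.5, 16.7]
width: 0.677
```

{"method": "jog_arm", "body": {
  "linear": [
    [0,0,0.1],
    [0,0,0.1]
  ],
  "twist": [
    [0,0,0],
    [0,0,0]
  ]
}}

```text
time_s: 27.5
ee_pos: [0.5234, 0.1033, 0.0792]
orientation: [[0.175, 0.985, 0.001], [0.985, -0.175, 0.0], [0.001, 0.001, -1.0]]
ft_force: [-2.4, -2.0, 8.9]
width: 0.678
```

Seated at 79.2 as predicted. Release, lift, and go back left out of view.

{"method": "jog_arm", "body": {
  "linear": [
    [0,0,0],
    [0,0,0],
    [0,0,0],
    [0,0,-4],
    [0,0,-9]
  ],
  "twist": [
    [0,0,0],
    [0,0,0],
    [0,0,0],
    [0,0,0],
    [0,0,0]
  ],
  "fingers": 0.78
}}

```text
time_s: 28.0
ee_pos: [0.5215, 0.1031, 0.1679]
orientation: [[0.175, 0.985, -0.005], [0.985, -0.175, 0.0], [-0.001, -0.005, -1.0]]
ft_force: [0.5, 0.6, 0.2]
width: 0.78
```

```bash
python3 g.py 300 500 330 20
```

```text
t 28.0 p [521.5 103.1 167.9] yaw -10.1 w 0.78 F [0.5 0.6 0.2] q1,q6 [ 4. 14.]
lin cm [ 35.2  -28.83 -16.09] tw [-0.005 -0.001 -0.525]
```

{"method": "jog_arm", "body": {
  "linear": [
    [0,0,-5],
    [35,-29,-16],
    [35,-29,-16],
    [35,-29,-16],
    [35,-29,-16]
  ],
  "twist": [
    [0,0,0],
    [0,0,-0.5],
    [0,0,-0.5],
    [0,0,-0.5],
    [0,0,-0.5]
  ]
}}

```text
time_s: 28.5
ee_pos: [0.425, 0.2733, 0.2661]
orientation: [[-0.323, 0.947, -0.005], [0.947, 0.323, 0.0], [0.002, -0.005, -1.0]]
ft_force: [1.5, 0.0, -0.7]
width: 0.784
```

```bash
python3 g.py 220 560 330 20
```

```text
t 28.5 p [425.  273.3 266.1] yaw 18.8 w 0.784 F [ 1.5  0.  -0.7] q1,q6 [25.  6.]
lin cm [ 33.76 -10.18  -6.28] tw [-0.005 -0.002 -0.021]
```

{"method": "jog_arm", "body": {
  "linear": [
    [33.7,-10.2,-6],
    [33.7,-10.2,-6],
    [33.7,-10.2,-6],
    [33.7,-10.2,-6],
    [33.7,-10.2,-6]
  ],
  "twist": [
    [0,0,0],
    [0,0,0],
    [0,0,0],
    [0,0,0],
    [0,0,0]
  ]
}}

```text
time_s: 29.0
ee_pos: [0.2809, 0.4736, 0.3088]
orientation: [[-0.323, 0.946, -0.005], [0.946, 0.323, 0.0], [0.002, -0.005, -1.0]]
ft_force: [1.1, -0.4, 0.0]
width: 0.782
```

{"method": "jog_arm", "body": {
  "linear": [
    [10,-3,0],
    [10,-3,0],
    [10,-3,0],
    [10,-3,0],
    [10,-3,0]
  ],
  "twist": [
    [0,0,0],
    [0,0,0],
    [0,0,0],
    [0,0,0],
    [0,0,0]
  ]
}}

```text
time_s: 29.5
ee_pos: [0.2206, 0.5576, 0.3087]
orientation: [[-0.323, 0.946, -0.005], [0.946, 0.323, -0.001], [0.0, -0.005, -1.0]]
ft_force: [0.5, -0.0, -0.1]
width: 0.781
```

```bash
python3 - <<'E'
from h import *
im=viewer.snapshot("top");cv2.imwrite("pics/tf.png",cv2.resize(im[90:270,100:420],(800,450),interpolation=cv2.INTER_CUBIC)[:,:,::-1])
im=viewer.snapshot("side");cv2.imwrite("pics/sf.png",cv2.resize(im[140:310,140:330],(671,600),interpolation=cv2.INTER_CUBIC)[:,:,::-1])
find("top","bearing_1_mid",.016);find("top","block_1_mid",.03);find("top","tape_mid",.02)
E
```

```text
top bearing_1_mid s0.49 px800 [334. 363.] rect [439.1 117.1] [42.2 45.1] ang89.4 circ [440.1 117.6]
top block_1_mid s0.57 px800 [214. 346.] rect [477.3 345.3] [59.4 35.7] ang89.0 circ [475.8 345.4]
top tape_mid s0.80 px800 [341. 320.] rect [523.1 102.4] [57.4 57.6] ang89.3 circ [522.1 102.4]
top tape_mid s0.54 px800 [530. 317.] rect [ 522.5 -263.6] [55.4 62.8] ang43.6 circ [ 523.1 -262.9]
```

View pics/tf.png

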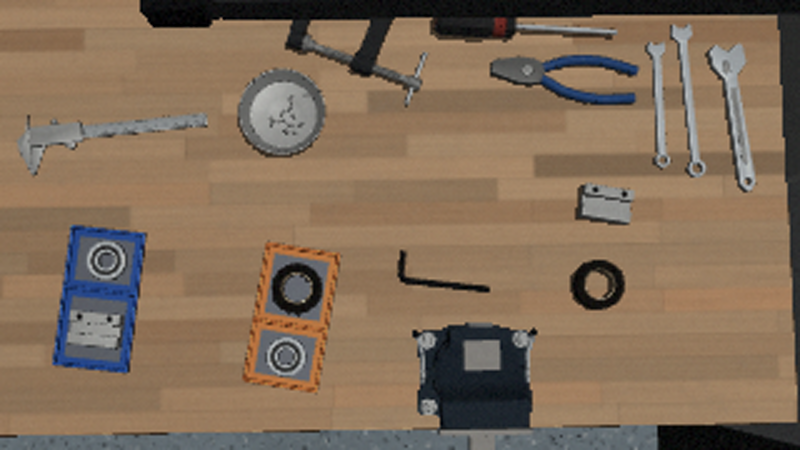

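View pics/sf.png

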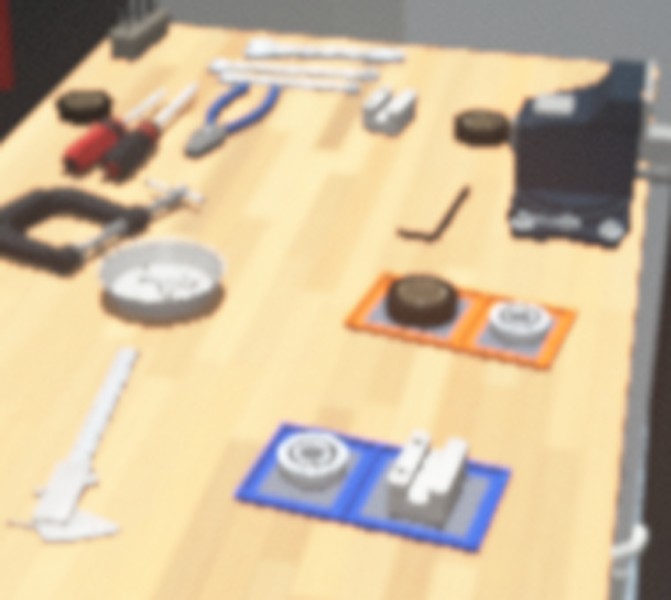

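The top crop shows all four pieces lying flat in their compartments: blue bearing (106,260), block (95,328), orange tape (297,288), bearing (286,356). The spare block (605,203), hex key and caliper have not moved.

```bash
python3 -c "
from workcell import ticket
print(ticket.finish_job())"
```

```text
the job is handed in; nothing more can be done
None
```

Both kits are made up and the job is handed in, at about 30 s of the 114 s allowed.

- **Blue tray:** one bearing is in the small compartment and the front milled block is in the large one.
- **Orange tray:** the other bearing is in the small compartment and the roll of tape farthest to the robot's right is in the large one.

**Seating:** each piece met the tray floor about 2 mm above its bench grip height, which matches the 2 mm floor. The highest wrist force I read was about 32 N.

**Last pictures:** both cameras show all four pieces flat inside their compartments. The spare block, the second front roll, the caliper and the hex key look unmoved, and the gripper is clear and empty.

**Checks that disagreed or fell short:**
- **Missed detections:** the final network check reported one bearing and one block. The blue bearing and the spare block I confirmed only by eye.
- **Back roll of tape:** I did not measure where it lies. I ruled it out from the description alone.
- **Gripper width:** it read about 3 mm narrower than the bearings and 2 mm narrower than the block. I took this to be its scale not being linear, since the pieces held level and seated at the expected heights.

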